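# Lay the flared handle scale on the paddle and weigh it down

### The job

Take the one flared handle scale (the one that widens towards its end) out of the sloping bin and lay it down (do not drop it), flat side down, on the bare tongue of the clamped paddle, its wide end at the tongue's free end, running along the tongue with the edges centred and the ends flush. Then gently set the brass bench weight upright on the middle of the scale to hold it down. Leave the other scales in the bin and do not disturb the hand roller or the cork block.

Things in the scene. Friction and masses are not known exactly. Their poses are not given: they have to be found in the camera images.
- flared_mid (a point): Centre, half-way up, of the loose flared handle scale to be picked: brown wood, 30 g, 100 mm long (x), 14 mm thick, flat underside (-z), rounded top (+z, flat for the middle 19 mm of its width). 28 mm wide (y) from its neck end, x = +50 mm, to x = -12 mm, then widening evenly to 42 mm at the butt end, x = -50 mm. Its sides are upright over the lower 8 mm.
- flared_butt (a point): Middle of the wide butt end of the flared scale, 50 mm along -x from flared_mid, same axes. The scale starts flat side down on the bin's sloping floor in any of four places side by side, butt end towards the low lip, turned by up to 0.18 rad. 25 mm or more is free (not much more) on either side of its middle.
- straight_a_mid (a point): Centre of another scale in the bin, same wood and section, 100 mm long (x), 28 mm wide (y) from end to end, 14 mm thick (z). To be left in the bin.
- straight_b_mid (a point): As straight_a_mid: a second straight scale, 100 x 28 x 14 mm. To be left in the bin.
- short_a_mid (a point): Centre of a short straight scale in the bin, 75 mm long (x), 28 mm wide (y), 14 mm thick (z). To be left in the bin.
- short_b_mid (a point): Centre of a second short scale, 75 x 28 x 14 mm, lying crosswise at the upper end of the bin. To be left in the bin.
- bin_floor (a point): Middle of the inner floor of the fixed grey steel bin, 88 mm above the bench. The floor slopes 30 degrees: z is square to it, x points up the slope (away from the bench's middle, to the robot's left), y across. Inside 210 mm (x) by 296 mm (y), rubber lined so that parts do not slide. Square to the floor, the low lip (-x) is 32 mm high with its rim, the 5 mm thick side and rear walls 46 mm.
- tongue_top (a point): Middle of the upper face of the bare walnut paddle's tongue (handle stub), 64 mm above the bench; z up. The tongue is 30 mm wide (y) and 100 mm long: x = -50 mm is its free end; at x = +50 mm it widens into the fixed round paddle head (150 mm across, 6 mm thick, centre at x = +126 mm). Nothing stands over the tongue.
- board: Fixed beech board on battens that carries the paddle. Origin on the bench below tongue_top, same axes. Its top is 58 mm above the bench and reaches from x = -70 to +230 mm, y = -85 to +85 mm. The iron C-clamp with its red T-handle holds the paddle head at x = 126 mm (handle +-50 mm), y = -20 to -118 mm, and rises to 200 mm above the bench.
- weight_mid (a point): Centre, half-way up, of the loose brass bench weight standing on the bench, 0.6 kg, 50 mm high in all: a disc 60 mm across and 24 mm high, a narrow neck, and on top a round knob 26 mm across whose straight side spans 36 to 47 mm above the underside. z up; its yaw means nothing.
- roller: Chrome steel hand roller with a wooden handle, lying on the bench, about 190 mm long. Origin on the bench below the middle of the roll, the handle along -x (reaching 175 mm); the roll is 110 mm long (y), 38 mm across. Not to be disturbed.
- cork_block: Square cork sanding block 70 x 70 x 32 mm on the bench, origin under its middle. Not to be disturbed.
Things that resemble listed ones, but are neither listed nor needed, are in the scene too. What is meant by the part that bears weight_mid is not blue or turquoise, and is the smaller of those in its own colour.

How it is judged:
By the outcome, as a careful person would: the job done as asked, in the order asked, and still so for the second after the job is handed in, with the robot touching nothing.
It also fails if it takes over 64 s, if anything falls off the work surface, if the arm or the gripper's body presses on something with over 40 N, if the wrist force passes 120 N, or if a joint passes its speed limit or range.

### The arm

A 6-joint arm with a two-finger parallel gripper is mounted at the origin on the work surface. World frame = base frame: x ahead of the robot, y to its left, z up, the work surface at z = 0. Lengths are in mm, angles in rad, forces in N, time in s.
With the tool pointing down it reaches from about 325 to 850 mm from the base axis. Payload 4.4 kg.
Tool frame: the origin (TCP) lies between the finger pads; the fingertips stand 22 mm ahead of it and the grasp point (between the pads) lies 3 mm ahead of it (arm.tip_reach is the distance from the TCP to the fingertips, in mm); z points along the fingers, y is the direction in which the jaws open and shut (so a half turn about z gives the same grasp; the last joint's range is limited). The gripper opens to 94 mm and grips with 3 to 60 N. Pads are 16 mm wide; open, the fingers measure 119 mm over their backs; the gripper's body (75 mm by 177 mm) begins 78 mm behind the grasp point.
Start: joints at [-1.456, 0.207, 1.542, -0, 1.393, -0.15], TCP at [150.474, -554.964, 227.447] pointing down, gripper open.
Joint ranges: [-2.73, 2.73], [-0.86, 2.22], [0.23, 2.46], [-1.11, 4.25], [0.08, 2.63], [-2.82, 2.82]. Speed limits (rad/s): [2.79, 2.79, 3.14, 3.14, 3.14, 3.14].

### API

Orientations are given as a unit quaternion [x, y, z, w].
In Python, from station import arm, read_camera gives the robot as it stands.
- The arm moves only by the shell command python3 -m creep 'ROWS'. ROWS is JSON, a list of rows, each a list of 3 entries, a list of its own where there are three numbers: the shift along the tool's x, y, z in cm, then the turn, a rotation vector about the tool's x, y, z in degrees, then the finger opening in cm, from 0 to 9.4. In form: [[[x, y, z], [rx, ry, rz], jaw], ...]. A call has 1 to 8 rows; each row is the pose to reach, as a shift and turn from the pose commanded when the call began, along the tool's axes at that moment; what a row does not reach only later rows make up. A row lasts 1/12 s, in which the tool goes at most 41.7 mm and 7.16 degrees, less where a joint would pass 70% of its speed; a pose out of reach is approached as far as the arm can. A call with a gripper value outside its range is refused whole. The fingers move at their own pace and stop on an object; the grip force is fixed at half the most. Time passes only in rows, so rows that repeat a pose let the fingers close. It gives the time, the measured TCP pose, the force and the opening at its end, in the units of the state.
- arm.state(): the state, without advancing time (a new reading comes with each control period).
- read_camera(name): name is "scene" or "top" or "wrist"; returns a dict with "img" (480x640x3 uint8, red, green, blue), "z_map" (480x640 float32, mm along the optical axis (not along the pixel's ray), 0 where there is no reading), "vertical_fov" (degrees; the focal length in pixels is half the picture's height over the tangent of half this angle, whatever the lens; pixels are square), "cx", "cy" (the principal point, pixels), "extrinsics" (4x4, takes a point from world to camera coordinates); the wrist camera has in their place "tool_from_camera" (4x4, takes a point from camera to tool coordinates, whose origin is the TCP and whose axes are the flange's). Camera axes: x right, y down, z forward; pixel columns grow to the right and rows downward; lengths in mm; the calibration is good to about 2 mm. A picture is of the moment at which its call begins: read the wrist's pose just before it.
- arm.job_done(): hands the job in, once; it reports no verdict.
The state is a dict: "clock": time; "joint_positions": joint angles; "qd": joint speeds; "effort": joint torques, N m; "tool_pos": TCP position; "tcp_rot": TCP orientation; "contact_force": force on the tool from outside, world axes, zero at the start; "torque": the same for the moment, N m; "width": finger opening in mm.
Only numpy, scipy, OpenCV 4.12 (cv2) and the standard library are available. Lean on these libraries where they do the work, as an engineer would, in place of code of your own. Each camera call takes 0.05 s, during which the arm holds its last target.

## Working session

There is one attempt and no reset: what is moved stays moved. The work goes in short steps, Python scripts to look and compute and a shell command to move; the robot and the scene stay as the last step left them, time stands still between calls to the robot, and variables do not carry over. Pictures are saved under pics/ and viewed, and the job is handed in when it is done.

```bash
ls; mkdir -p pics; python3 - <<'E'
from station import arm, read_camera
import cv2
s=arm.state(); print(s)
for n in ("scene","top","wrist"):
    c=read_camera(n); cv2.imwrite(f"pics/{n}0.png",c["img"][:,:,::-1]); print(n,c["vertical_fov"],c["cx"],c["cy"],c.get("extrinsics",c.get("tool_from_camera")))
E
```

```text
pics
{'clock': 0.0, 'joint_positions': array([-1.45651477e+00,  2.07429050e-01,  1.54294688e+00, -3.03826658e-05,
        1.39348402e+00, -1.50500457e-01]), 'qd': array([-0.00011308,  0.00054116,  0.000264  ,  0.00019699,  0.00011136,
        0.00203636]), 'effort': array([ 1.53187018e-03, -3.70869362e+01, -2.81417888e+01,  6.98578265e-02,
        3.60573130e-02, -1.75938426e-04]), 'tool_pos': array([ 150.36903262, -554.2058812 ,  226.28897485]), 'tcp_rot': array([ 9.91248111e-01,  1.32007187e-01,  5.58100486e-06, -1.13373489e-03]), 'contact_force': array([ 0.1581531 , -0.61547091,  0.07562182]), 'torque': array([-0.0428601 , -0.05417583, -0.01973644]), 'width': 93.78215588436372}
scene 51.04898790609414 325.3710221577956 236.42022499436487 [[ 3.18104208e-01  9.47938241e-01 -1.49265947e-02 -2.21901548e+02]
 [ 6.37345106e-01 -2.25479714e-01 -7.36851488e-01 -2.70333463e+02]
 [-7.01855348e-01  2.24882167e-01 -6.75889845e-01  1.32667311e+03]
 [ 0.00000000e+00  0.00000000e+00  0.00000000e+00  1.00000000e+00]]
top 48.02942776010433 320.27085249443996 235.4623125889081 [[-5.12691536e-02 -9.98666535e-01  6.05191350e-03  5.83256997e+01]
 [-9.75314318e-01  4.87651698e-02 -2.15369310e-01  5.80988688e+02]
 [ 2.14787000e-01 -1.69443201e-02 -9.76513919e-01  1.08920955e+03]
 [ 0.00000000e+00  0.00000000e+00  0.00000000e+00  1.00000000e+00]]
wrist 59.83444385488805 319.59659596550875 241.415864915821 [[-9.49562765e-04 -9.69312521e-01 -2.45829889e-01  6.99256211e+01]
 [ 9.99999548e-01 -9.07994081e-04 -2.82440446e-04  1.67032892e+00]
 [ 5.05609767e-05 -2.45830046e-01  9.69312945e-01 -1.57731669e+02]
 [ 0.00000000e+00  0.00000000e+00  0.00000000e+00  1.00000000e+00]]
```

View pics/scene0.png

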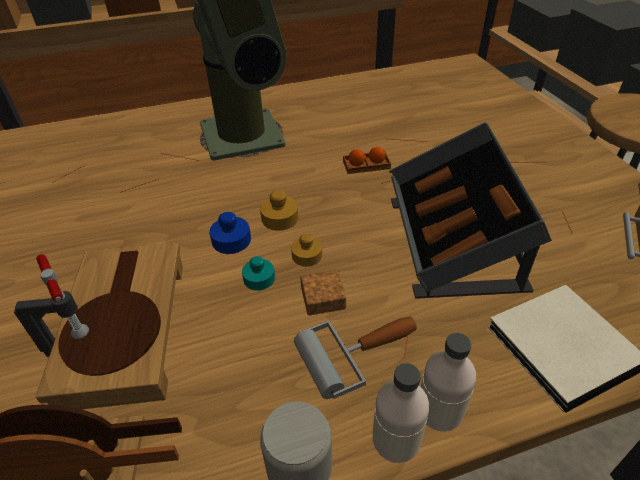

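View pics/top0.png

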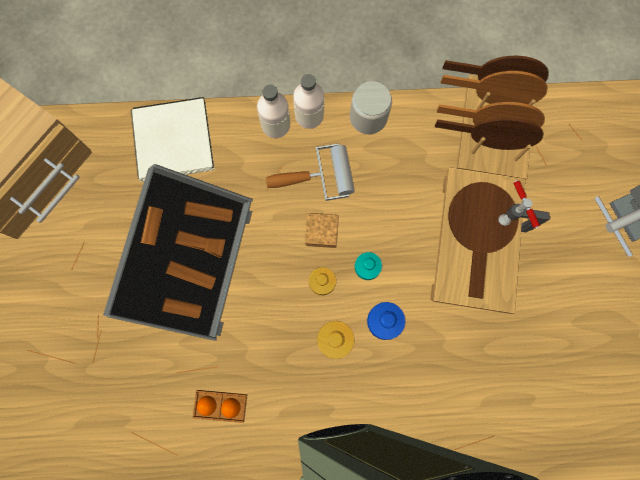

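View pics/wrist0.png

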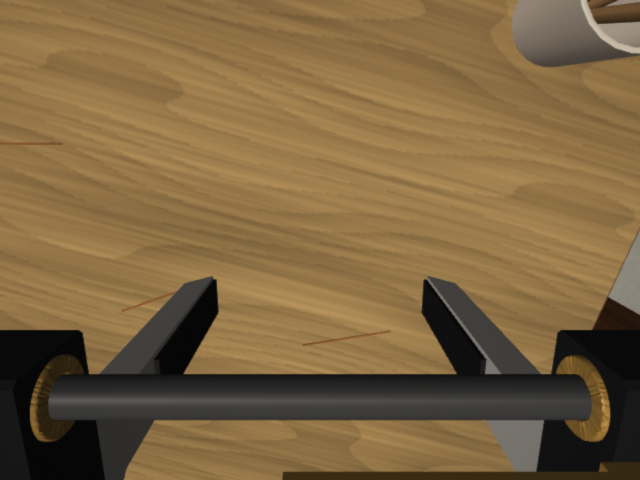

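The scene view shows the tongue at about (125,270) and the small brass weight at (307,250). In the top view the bin spans (110-250, 165-340) and the tongue is at (478,272).

What could be taken for what, in top-view pixels:
- **Scales:** (208,212), (200,243) flared?, (190,275), (182,309), and the crosswise (151,226).
- **Weights:** brass (322,281) smaller, brass (336,340) bigger, turquoise (368,265), blue (386,320). I choose the brass one at (322,281).

Next I take a close crop and measure.

```bash
cat > h.py <<'E'
import numpy as np, cv2
from station import arm, read_camera
from scipy.spatial.transform import Rotation as R
def K(c):
    f=240/np.tan(np.radians(c["vertical_fov"])/2); return f,c["cx"],c["cy"]
def pose(s=None):
    s=s or arm.state(); T=np.eye(4); T[:3,:3]=R.from_quat(s["tcp_rot"]).as_matrix(); T[:3,3]=s["tool_pos"]; return T
def cam2world(c,T=None):
    return np.linalg.inv(c["extrinsics"]) if "extrinsics" in c else T@c["tool_from_camera"]
def ray(c,px,T=None):
    f,cx,cy=K(c); M=cam2world(c,T); px=np.atleast_2d(np.asarray(px,float))
    d=np.c_[(px[:,0]-cx)/f,(px[:,1]-cy)/f,np.ones(len(px))]
    return M[:3,3], d@M[:3,:3].T
def on_plane(c,px,z,T=None):
    o,d=ray(c,px,T); return o+d*((z-o[2])/d[:,2])[:,None]
def on_plane_n(c,px,p0,n,T=None):
    o,d=ray(c,px,T); return o+d*(((p0-o)@n)/(d@n))[:,None]
def cloud(c,T=None):
    v,u=np.mgrid[0:480,0:640]; o,d=ray(c,np.c_[u.ravel(),v.ravel()],T)
    return (o+d*c["z_map"].reshape(-1,1)).reshape(480,640,3)
E
python3 - <<'E'
from h import *
c=read_camera("top"); P=cloud(c); np.save("P.npy",P); cv2.imwrite("t.png",c["img"][:,:,::-1])
i=c["img"]
a=cv2.resize(i[155:345,100:260],None,fx=3,fy=3,interpolation=cv2.INTER_CUBIC)
cv2.imwrite("pics/bin.png",a[:,:,::-1])
b=cv2.resize(i[160:370,290:540],None,fx=2.8,fy=2.8,interpolation=cv2.INTER_CUBIC)
cv2.imwrite("pics/mid.png",b[:,:,::-1])
for p in [(200,243),(208,212),(190,275),(182,309),(151,226),(220,260),(322,281),(336,340),(478,272),(478,230),(322,230),(500,290)]:
    print(p,P[p[1],p[0]].round(1))
E
```

```text
(200, 243) [574.5 280.6  86.7]
(208, 212) [640.9 263.8  85.2]
(190, 275) [507.7 300.6  89.5]
(182, 309) [439.8 318.5  82.4]
(151, 226) [602.7 367.  139.2]
(220, 260) [544.  246.5  45.2]
(322, 281) [486.9  30.   50.7]
(336, 340) [362.1   8.   66.9]
(478, 272) [ 486.8 -297.9   69.2]
(478, 230) [ 578.5 -310.5   62. ]
(322, 230) [602.4  23.8  31. ]
(500, 290) [ 448.4 -344.9   53.5]
```

View pics/bin.png

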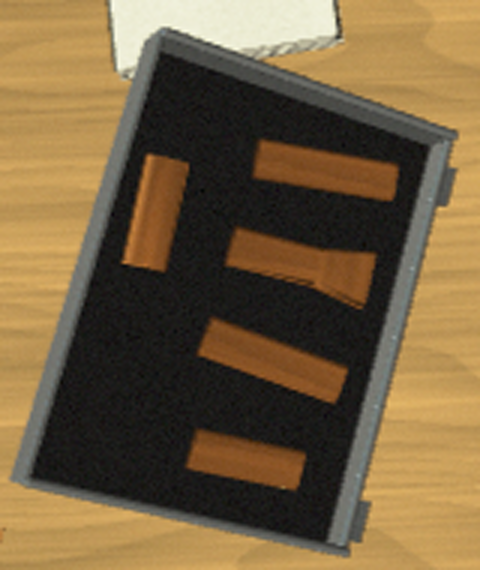

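View pics/mid.png

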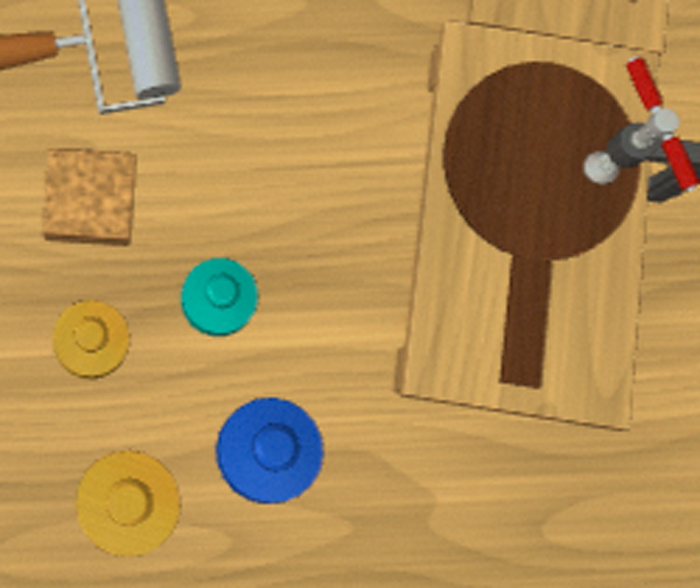

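The crops settle it. The flared scale is at top (200,243), with its butt towards the lip on the right. The small brass weight is at (322,281). Now I measure the frames.

```bash
python3 - <<'E'
from h import *
print([a for a in dir(arm) if a[0]!='_'])
c=read_camera("top"); P=cloud(c); i=c["img"]; hsv=cv2.cvtColor(i,cv2.COLOR_RGB2HSV)
# bin floor plane
box=np.zeros((480,640),np.uint8); cv2.fillPoly(box,[np.array([[155,185],[235,205],[205,325],[120,305]])],1)
m=(box>0)&(hsv[:,:,2]<45)&(c["z_map"]>0)
Q=P[m]; c0=np.median(Q,0)
for _ in range(4):
    A=np.c_[Q[:,:2],np.ones(len(Q))]; k=np.linalg.lstsq(A,Q[:,2],rcond=None)[0]; r=Q[:,2]-A@k; Q=Q[abs(r)<2.5*r.std()]
n=np.array([-k[0],-k[1],1]); n/=np.linalg.norm(n); print("floor n",n.round(3),"tilt",np.degrees(np.arccos(n[2])).round(2),"az up",np.degrees(np.arctan2(k[1],k[0])).round(2),r.std(),"k",k)
# scales
mb=(cv2.inRange(hsv,(3,90,50),(20,255,255))>0)&(box>0)
cs,_=cv2.findContours(mb.astype(np.uint8),cv2.RETR_EXTERNAL,cv2.CHAIN_APPROX_NONE)
p0=np.array([0,0,k[2]])
for q in cs:
    if cv2.contourArea(q)<200: continue
    (x,y),(w,h),a=cv2.minAreaRect(q); 
    ctr=on_plane_n(c,[(x,y)],p0+n*11,n)[0]
    W=on_plane_n(c,q[:,0],p0+n*8,n); 
    print((round(x),round(y)),cv2.contourArea(q),ctr.round(1))
# tongue top
mt=(cv2.inRange(hsv,(0,60,20),(20,255,110))>0)
mt[:245]=0; mt[305:]=0; mt[:,:455]=0; mt[:,500:]=0
u=np.argwhere(mt)[:,::-1]; W=on_plane(c,u,64)[:,:2]
cs,_=cv2.findContours(mt.astype(np.uint8),cv2.RETR_EXTERNAL,cv2.CHAIN_APPROX_NONE); q=max(cs,key=cv2.contourArea)
print("tongue",cv2.boundingRect(q),cv2.minAreaRect(on_plane(c,q[:,0],64)[:,:2].astype(np.float32)))
# weight
my=cv2.inRange(hsv,(18,150,120),(30,255,255)); my[:250]=0;my[365:]=0;my[:,:295]=0;my[:,365:]=0
my=cv2.morphologyEx(my,cv2.MORPH_OPEN,np.ones((5,5)))
cs,_=cv2.findContours(my,cv2.RETR_EXTERNAL,cv2.CHAIN_APPROX_NONE)
for q in cs:
    if cv2.contourArea(q)<200: continue
    W=on_plane(c,q[:,0],24)[:,:2].astype(np.float32); print("wt",cv2.boundingRect(q),cv2.minEnclosingCircle(W))
E
```

```text
['PlanningError', 'job_done', 'state', 'tip_reach']
floor n [-0.131 -0.482  0.867] tilt 29.94 az up 74.77 2.2134510776028886 k [ 1.51311987e-01  5.55744568e-01 -1.74782102e+02]
(182, 308) 493.5 [442.2 319.3  82.3]
(190, 275) 636.5 [509.5 301.4  82.5]
(200, 242) 671.0 [578.1 282.1  82.2]
(151, 225) 540.5 [605.2 367.9 133.9]
(208, 211) 586.0 [643.  264.3  82.1]
tongue (463, 245, 37, 54) ((488.7060852050781, -309.69342041015625), (76.93697357177734, 112.87969207763672), 87.13121032714844)
wt (317, 321, 37, 38) ((364.8279113769531, 8.220458030700684), 40.310916900634766)
wt (309, 267, 27, 27) ((491.5078430175781, 29.785276412963867), 31.01321792602539)
```

The small brass weight measures 62 mm across, and the given size is 60. The floor tilt is 29.9°. Both agree. Next I go over the tongue for a wrist look. A helper converts target poses to tool-frame shifts.

```bash
cat >> h.py <<'E'
def go(p,Rt,s=None):
    T=pose(s); d=T[:3,:3].T@(np.asarray(p)-T[:3,3])/10; r=np.degrees(R.from_matrix(T[:3,:3].T@Rt).as_rotvec())
    print("shift cm",d.round(2),"turn deg",r.round(2),"rows",max(np.linalg.norm(d)/4.17,np.linalg.norm(r)/7.16).round(1))
def frame(xdir,zdir):
    z=np.asarray(zdir,float); z/=np.linalg.norm(z); x=np.asarray(xdir,float); x=x-(x@z)*z; x/=np.linalg.norm(x)
    return np.c_[x,np.cross(z,x),z]
def show(s=None):
    s=s or arm.state(); print(round(s["clock"],2),"pos",s["tool_pos"].round(1),"x",pose(s)[:3,0].round(3),"z",pose(s)[:3,2].round(3),"F",s["contact_force"].round(1),"w",round(s["width"],1),"q",s["joint_positions"].round(2))
E
python3 - <<'E'
from h import *
go([455,-300,260],frame([0.995,-0.08,0],[0,0,-1]))
E
```

```text
shift cm [ 36.06 -16.61  -3.29] turn deg [-0.06  0.   19.77] rows 9.6
```

```bash
python3 -m creep '[[[4,-2,-1],[0,0,2],9.4],[[8,-4,-2],[0,0,5],9.4],[[12,-6,-3],[0,0,8],9.4],[[16,-8,-3.3],[0,0,10],9.4],[[20,-10,-3.3],[0,0,13],9.4],[[24,-12,-3.3],[0,0,16],9.4],[[28,-14,-3.3],[0,0,19.8],9.4],[[31.5,-15.5,-3.3],[0,0,19.8],9.4]]'
python3 -m creep '[[[3,-1,0],[0,0,0],9.4],[[4.5,-1.1,0],[0,0,0],9.4],[[4.5,-1.1,0],[0,0,0],9.4],[[4.5,-1.1,0],[0,0,0],9.4]]'
python3 - <<'E'
from h import *
show(); s=arm.state(); c=read_camera("wrist"); np.savez("tongue.npz",T=pose(s),img=c["img"],z=c["z_map"]); cv2.imwrite("pics/w1.png",c["img"][:,:,::-1])
E
```

```text
clock: 0.92
tool_pos: [398.9, -334.6, 260.7]
tcp_rot: [0.999, -0.042, 0.0, 0.0]
contact_force: [1.2, 0.1, 0.3]
width: 93.7
clock: 1.25
tool_pos: [443.7, -328.6, 260.1]
tcp_rot: [0.999, -0.04, -0.001, -0.0]
contact_force: [-0.1, 0.1, -0.2]
width: 93.9
1.25 pos [ 443.7 -328.6  260.1] x [ 0.997 -0.079 -0.001] z [-0.001  0.    -1.   ] F [-0.1  0.1 -0.2] w 93.9 q [-0.79  0.13  1.56 -0.    1.45  0.86]
```

View pics/w1.png

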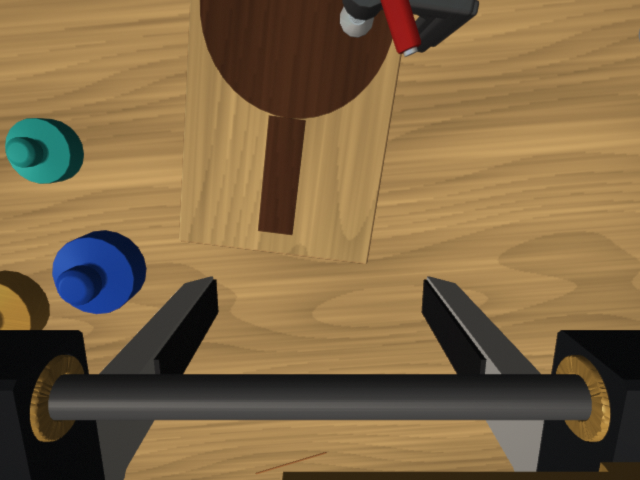

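The wrist view shows the whole tongue, free end at (276,233) and the head junction at (287,118). I measure it by fitting lines to its edges on the z=64 plane.

```bash
cat >> h.py <<'E'
def tongue(img,c,T,seed_rc,zt=64,ext=None):
    g=cv2.GaussianBlur(img,(3,3),0).astype(float).sum(2)
    return g
E
python3 - <<'E'
from h import *
d=np.load("tongue.npz"); c=read_camera("wrist"); T=d["T"]; im=d["img"]
g=im.astype(float).sum(2)
# side edges, subpixel per row: rows 130..222
def cross(v,th,a):  # first crossing
    for k in range(len(v)-1):
        if (v[k]-th)*(v[k+1]-th)<=0 and v[k]!=v[k+1]: return a+k+(v[k]-th)/(v[k]-v[k+1])
L=[];Rr=[];
for r in range(130,224):
    xc=287-(r-118)*11/115
    xi=int(round(xc)); mid=g[r,xi-6:xi+7].mean()
    seg=g[r,xi-35:xi+36]; th=(mid+np.median(g[r,xi-40:xi-28]))/2
    l=cross(g[r,xi-35:xi+1][::-1],th,0); L.append((xi-l,r))
    th=(mid+np.median(g[r,xi+28:xi+40]))/2
    Rr.append((xi+cross(g[r,xi:xi+36],th,0),r))
B=[]
for x in range(266,289):
    col=g[215:250,x]; th=(col[:8].mean()+col[-8:].mean())/2; B.append((x,215+cross(col,th,0)))
def fit(p):
    w=on_plane(c,p,64,T)[:,:2]; vx,vy,x,y=cv2.fitLine(w.astype(np.float32),cv2.DIST_HUBER,0,.01,.01).ravel(); return np.array([x,y]),np.array([vx,vy]),np.abs((w-[x,y])@[-vy,vx]).mean()
pl,vl,e1=fit(L);pr,vr,e2=fit(Rr);pb,vb,e3=fit(B)
if vl[0]<0: vl=-vl
if vr[0]<0: vr=-vr
u=(vl+vr);u/=np.linalg.norm(u);nn=np.array([-u[1],u[0]])
print("u",u,"width",(pl-pr)@nn,"res",e1,e2,e3,"end perp",vb@u, "angL,R",np.degrees(np.arctan2(vl[1],vl[0])),np.degrees(np.arctan2(vr[1],vr[0])))
off=((pl+pr)/2)@nn; mid=u*(pb@u+50)+nn*off; print("tongue mid",mid)
# depth
P=(lambda o,dd:o+dd*d["z"].reshape(-1,1))(*ray(c,np.c_[np.tile(np.arange(640),480),np.repeat(np.arange(480),640)],T)).reshape(480,640,3)
print("depth tongue",np.median(P[150:210,276:286].reshape(-1,3),0),"board",np.median(P[150:220,205:245].reshape(-1,3),0))
# top camera
c2=read_camera("top"); g2=c2["img"].astype(float).sum(2)
b=cv2.resize(c2["img"][235:315,430:530],None,fx=6,fy=6,interpolation=cv2.INTER_CUBIC); cv2.imwrite("pics/tt.png",b[:,:,::-1])
E
```

```text
u [ 0.97838724 -0.20678115] width 30.197601 res 0.04331887336624634 0.05707959996035145 0.057664436851679636 end perp 0.0040177107 angL,R -11.92269 -11.9448805
tongue mid [ 484.10858 -301.03763]
depth tongue [ 480.52262672 -300.38737004   64.49405402] board [ 479.73919679 -251.45969681   58.52274852]
```

View pics/tt.png

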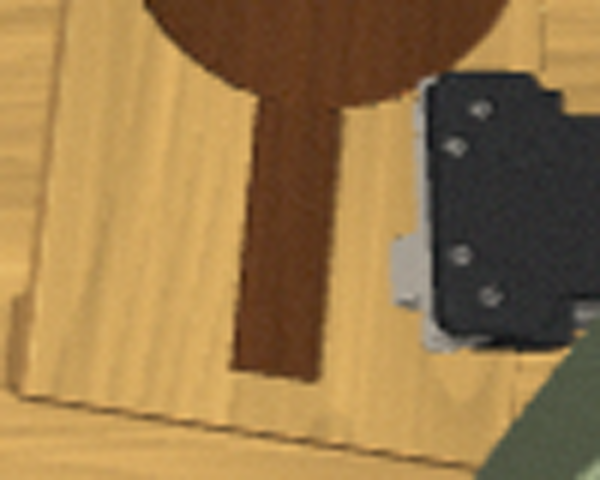

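The tongue measures 30.2 mm wide, heading −11.9°, mid (484.1, −301.0), and depth gives z≈64.5. All match the given sizes. Now to a look pose square above the flared scale.

```bash
python3 - <<'E'
from h import *
n=np.array([-0.131,-0.482,0.867]); n/=np.linalg.norm(n)
p=np.array([578,282,82])+150*n; print(p)
Rt=frame([0.262,0.965,0],-n)
go(p,Rt)
T=pose(); rv=R.from_matrix(T[:3,:3].T@Rt).as_rotvec(); mid=T[:3,:3]@R.from_rotvec(rv/2).as_matrix(); 
go((T[:3,3]+p)/2+[0,0,30],mid)
c=read_camera("top"); print(on_plane(c,[(430+278/6-.5,235+376/6-.5),(430+298/6-.5,235+105/6-.5)],64))
E
```

```text
[558.3615244  209.74240277 211.9737278 ]
shift cm [  7.14 -54.69   4.83] turn deg [ 20.7   24.98 -77.6 ] rows 13.3
shift cm [  3.57 -27.34  -0.58] turn deg [ 10.35  12.49 -38.8 ] rows 6.6
[[ 434.98545475 -288.86884829   64.        ]
 [ 530.15230008 -306.85302932   64.        ]]
```

```bash
python3 -m creep '[[[0.5,-3.5,-0.2],[1.5,1.8,-5.5],9.4],[[1,-7,-0.4],[3,3.6,-11],9.4],[[1.5,-10.5,-0.5],[4.5,5.4,-17],9.4],[[2,-14,-0.6],[6,7.2,-22.5],9.4],[[2.5,-17.5,-0.6],[7.5,9,-28],9.4],[[3,-21,-0.6],[9,10.8,-33.5],9.4],[[3.4,-24.5,-0.6],[10.3,12.5,-38.8],9.4],[[3.57,-27.3,-0.6],[10.3,12.5,-38.8],9.4]]'
python3 - <<'E'
from h import *
show()
n=np.array([-0.131,-0.482,0.867]); n/=np.linalg.norm(n)
p=np.array([578,282,82])+150*n
go(p,frame([0.262,0.965,0],-n))
E
```

```text
clock: 2.12
tool_pos: [500.3, -59.3, 266.2]
tcp_rot: [0.946, 0.293, 0.111, -0.084]
contact_force: [-0.2, -0.7, 0.1]
width: 94.3
2.12 pos [500.3 -59.3 266.2] x [0.804 0.536 0.258] z [ 0.16   0.224 -0.961] F [-0.2 -0.7  0.1] w 94.3 q [-0.47 -0.05  1.76  0.28  1.39  0.46]
shift cm [ 17.69 -18.06  12.15] turn deg [ 10.39  12.44 -38.68] rows 6.7
```

```bash
python3 -m creep '[[[2.5,-2.5,1.5],[1.5,1.8,-5.5],9.4],[[5,-5,3],[3,3.6,-11],9.4],[[7.5,-7.5,5],[4.5,5.4,-17],9.4],[[10,-10,7],[6,7.2,-22.5],9.4],[[12.5,-12.5,8.5],[7.5,9,-28],9.4],[[15,-15,10],[9,10.8,-33.5],9.4],[[17,-17.5,11.5],[10.4,12.4,-38.7],9.4],[[17.7,-18.1,12.1],[10.4,12.4,-38.7],9.4]]'
python3 -m creep '[[[0,0,0],[0,0,0],5],[[0,0,0],[0,0,0],5],[[0,0,0],[0,0,0],5],[[0,0,0],[0,0,0],5]]'
python3 - <<'E'
from h import *
show(); s=arm.state(); c=read_camera("wrist"); np.savez("bin.npz",T=pose(s),img=c["img"],z=c["z_map"]); cv2.imwrite("pics/w2.png",c["img"][:,:,::-1])
E
```

```text
clock: 2.78
tool_pos: [558.0, 211.3, 211.1]
tcp_rot: [0.767, 0.588, 0.204, -0.158]
contact_force: [0.4, -0.9, -0.9]
width: 93.8
clock: 3.12
tool_pos: [559.6, 207.8, 213.4]
tcp_rot: [0.768, 0.586, 0.205, -0.156]
contact_force: [0.8, 0.6, 0.2]
width: 70.6
3.12 pos [559.6 207.8 213.4] x [0.229 0.837 0.497] z [ 0.132  0.479 -0.867] F [0.8 0.6 0.2] w 70.6 q [-0.06  0.15  1.74  0.55  1.2   0.02]
```

View pics/w2.png

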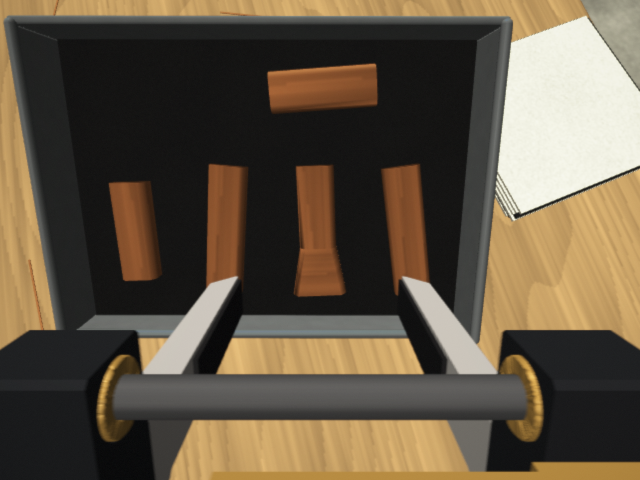

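The wrist view shows the flared scale at (318,230), neck end (315,166) and butt (320,295), with free gaps on both sides. Now I measure it in the floor frame.

```bash
cat > mb.py <<'E'
from h import *
d=np.load("bin.npz"); c=read_camera("wrist"); T=d["T"]; im=d["img"]
o,dd=ray(c,np.c_[np.tile(np.arange(640),480),np.repeat(np.arange(480),640)],T)
P=(o+dd*d["z"].reshape(-1,1)).reshape(480,640,3)
hsv=cv2.cvtColor(im,cv2.COLOR_RGB2HSV)
m=(hsv[:,:,2]<40)&(d["z"]>0); m[:60]=0;m[270:]=0;m[:,:100]=0;m[:,440:]=0
Q=P[m]
for _ in range(4):
    A=np.c_[Q[:,:2],np.ones(len(Q))]; k=np.linalg.lstsq(A,Q[:,2],rcond=None)[0]; r=Q[:,2]-A@k; Q=Q[abs(r)<2.5*r.std()]
n=np.array([-k[0],-k[1],1]); n/=np.linalg.norm(n); print("n",n,"tilt",np.degrees(np.arccos(n[2])),"az",np.degrees(np.arctan2(k[1],k[0])),r.std())
p0=np.array([0,0,k[2]])
F=frame([-n[0],-n[1],0],n)   # x up slope,y across,z normal
g=im[:,:,0].astype(float)
def edges(rows,xc):
    L=[];Rr=[]
    for r in rows:
        x=int(xc(r)); th=(g[r,x-4:x+5].mean()*0.8+15)/2
        v=g[r]; 
        k=x
        while v[k]>th: k-=1
        L.append((k+(th-v[k])/(v[k+1]-v[k]),r))
        k=x
        while v[k]>th: k+=1
        Rr.append((k-1+(v[k-1]-th)/(v[k-1]-v[k]),r))
    return L,Rr
def pl(px,h): return (on_plane_n(c,px,p0+n*h,n,T)-T[:3,3])@F
L,Rr=edges(range(175,240),lambda r:316)
a=pl(L,8);b=pl(Rr,8)
fa=np.polyfit(a[:,0],a[:,1],1);fb=np.polyfit(b[:,0],b[:,1],1); print("side fits",fa,fb)
x0=a[:,0].mean(); print("width",(np.polyval(fa,x0)-np.polyval(fb,x0)))
fm=(fa+fb)/2; yaw=np.arctan(fm[0])
L2,R2=edges(range(252,290),lambda r:319)
a2=pl(L2,8);b2=pl(R2,8); print("flare width bot",a2[-3:,1].mean()-b2[-3:,1].mean())
# ends
def colend(cols,r0,step):
    o=[]
    for x in cols:
        th=(g[r0:r0+1,x].mean()*0.8+15)/2; k=r0
        while g[k,x]>th: k+=step
        o.append((x,k-step+step*(g[k-step,x]-th)/(g[k-step,x]-g[k,x])))
    return o
ne=colend(range(306,326),180,-1); be=colend(range(305,336),285,1)
u=np.array([np.cos(yaw),np.sin(yaw)])
for h in (0,8,14): print("h",h,"neck",np.median(pl(ne,h)[:,:2]@u),"butt",np.median(pl(be,h)[:,:2]@u))
print("yaw in floor",yaw, "floor z rel TCP",((p0-T[:3,3])@n))
print("other scales bounds: right scale left edge / left scale right edge")
for r in (180,200,220,240,260):
    row=g[r]; print(r,[round(float(v),1) for v in pl([(x,r) for x in np.where(np.diff((row>45).astype(int))!=0)[0] if 150<x<440],8)[:,1]])
np.savez("fl.npz",n=n,F=F,yaw=yaw,fm=fm,T=T,p0=p0)
E
python3 mb.py
```

```text
n [-0.13325215 -0.48186921  0.86605192] tilt 29.99696102727426 az 74.54218716378912 0.7942339666121828
side fits [ 0.04268222 16.3509297 ] [  0.03831252 -10.82400956]
width 27.247773520856228
flare width bot 39.21606066590046
h 0 neck 47.89186124814847 butt -57.8258488823277
h 8 neck 48.44579036424797 butt -54.62866294786376
h 14 neck 48.861237201322616 butt -52.23077349701584
yaw in floor 0.04047525023202762 floor z rel TCP -161.46236197820897
other scales bounds: right scale left edge / left scale right edge
180 [84.0, 54.2, 18.5, -9.8, -45.5, -74.5]
200 [126.3, 85.7, 55.6, 17.9, -9.9, -47.6, -77.0]
220 [126.3, 86.7, 57.0, 17.3, -10.9, -49.7, -79.5]
240 [125.5, 87.7, 58.4, 16.8, -11.8, -52.7, -81.2]
260 [125.5, 89.6, 59.9, 17.7, -15.1, -54.9, -83.8]
```

Measured length is 100.1 mm (neck +47.9, butt −52.2) and width is 27.2. The tilt is 30.0° and the neighbours are about 50 mm from its middle. All of this is consistent, so I approach along the floor normal.

```bash
cat > tgt.py <<'E'
from h import *
f=np.load("fl.npz"); F=f["F"];T=f["T"];yaw=float(f["yaw"])
Rt=frame(F@[np.cos(yaw),np.sin(yaw),0],-f["n"])
def P(h,x=0): return T[:3,3]+F@[-2.2+x,2.67+yaw*x,-161.5+22+h]
E
python3 - <<'E'
from tgt import *
show(); print(P(2)); go(P(40),Rt); go(P(2),Rt)
E
```

```text
3.22 pos [559.5 208.1 213.3] x [0.228 0.837 0.498] z [ 0.132  0.48  -0.867] F [-0.5 -0.6 -0.3] w 62.6 q [-0.06  0.15  1.74  0.55  1.2   0.02]
[574.81860182 272.92327565  93.17839396]
shift cm [-0.21 -0.25  9.93] turn deg [-0.03  0.15 -2.16] rows 2.4
shift cm [-0.2  -0.25 13.73] turn deg [-0.03  0.15 -2.16] rows 3.3
```

```bash
python3 -m creep '[[[-0.1,-0.1,2],[0,0,-1],5],[[-0.2,-0.2,4.5],[0,0,-2.2],5],[[-0.2,-0.25,7],[0,0,-2.2],5],[[-0.2,-0.25,9],[0,0,-2.2],5],[[-0.2,-0.25,9.9],[0,0,-2.2],5],[[-0.2,-0.25,9.9],[0,0,-2.2],5],[[-0.2,-0.25,9.9],[0,0,-2.2],5]]'
python3 - <<'E'
from tgt import *
show(); go(P(2),Rt)
c=read_camera("wrist"); cv2.imwrite("pics/w3.png",c["img"][:,:,::-1])
E
```

```text
clock: 3.8
tool_pos: [569.3, 255.6, 126.0]
tcp_rot: [0.756, 0.602, 0.208, -0.153]
contact_force: [-0.0, -1.0, 0.5]
width: 50.2
3.8 pos [569.3 255.6 126. ] x [0.19  0.846 0.497] z [ 0.13   0.48  -0.867] F [-0.  -1.   0.5] w 50.2 q [ 0.03  0.29  1.76  0.6   1.01 -0.05]
shift cm [-0.06  0.08  3.75] turn deg [-0.14  0.14  0.1 ] rows 0.9
```

View pics/w3.png

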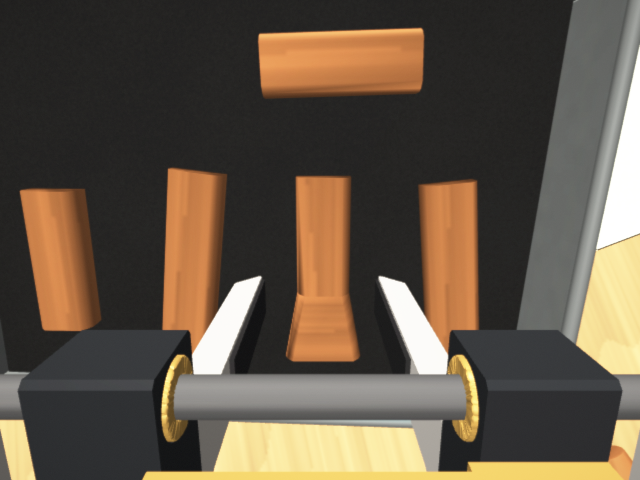

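The view shows the scale centred between the fingers (tips at 262 and 378, scale about 322). I descend.

```bash
python3 -m creep '[[[-0.05,0.05,1],[0,0,0],5],[[-0.05,0.08,2],[0,0,0],5],[[-0.05,0.08,2.8],[0,0,0],5],[[-0.05,0.08,3.3],[0,0,0],5],[[-0.05,0.08,3.55],[0,0,0],5],[[-0.05,0.08,3.7],[0,0,0],5],[[-0.05,0.08,3.7],[0,0,0],5],[[-0.05,0.08,3.7],[0,0,0],5]]'
python3 - <<'E'
from tgt import *
show(); go(P(2),Rt)
c=read_camera("wrist"); cv2.imwrite("pics/w4.png",c["img"][:,:,::-1])
E
```

```text
clock: 4.52
tool_pos: [574.6, 273.2, 93.4]
tcp_rot: [0.756, 0.602, 0.208, -0.153]
contact_force: [0.3, 0.2, 0.2]
width: 50.1
4.52 pos [574.6 273.2  93.4] x [0.19  0.847 0.497] z [ 0.13   0.48  -0.867] F [0.3 0.2 0.2] w 50.1 q [ 0.06  0.36  1.75  0.62  0.95 -0.06]
shift cm [-0.03  0.03  0.01] turn deg [-0.15  0.14  0.13] rows 0.0
```

View pics/w4.png

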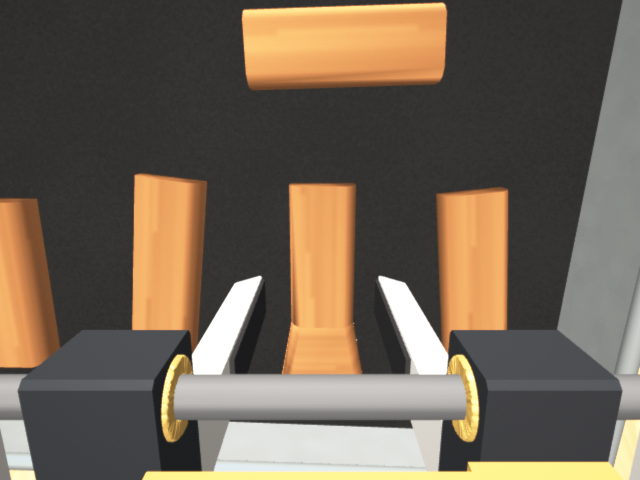

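The fingers straddle the middle of the straight part and there is no contact. I close.

```bash
python3 -m creep '[[[0,0,0],[0,0,0],2.2],[[0,0,0],[0,0,0],2.2],[[0,0,0],[0,0,0],2.2],[[0,0,0],[0,0,0],2.2],[[0,0,0],[0,0,0],2.2],[[0,0,0],[0,0,0],2.2],[[0,0,0],[0,0,0],2.2],[[0,0,0],[0,0,0],2.2]]'; python3 -m creep '[[[0,0,-0.4],[0,0,0],2.2],[[0,0,-1],[0,0,0],2.2],[[0,0,-2],[0,0,0],2.2],[[0,0,-3],[0,0,0],2.2],[[0,0,-5],[0,0,0],2.2],[[0,0,-7],[0,0,0],2.2],[[0,0,-9],[0,0,0],2.2],[[0,0,-10],[0,0,0],2.2]]'
python3 - <<'E'
from tgt import *
show()
c=read_camera("wrist"); cv2.imwrite("pics/w5.png",c["img"][:,:,::-1])
E
```

```text
clock: 5.23
tool_pos: [574.7, 273.0, 93.5]
tcp_rot: [0.756, 0.602, 0.208, -0.152]
contact_force: [-1.3, -0.3, 1.7]
width: 27.3
clock: 5.9
tool_pos: [562.8, 223.9, 183.5]
tcp_rot: [0.756, 0.602, 0.209, -0.151]
contact_force: [-0.7, 0.2, -0.9]
width: 27.8
5.9 pos [562.8 223.9 183.5] x [0.189 0.846 0.498] z [ 0.135  0.48  -0.867] F [-0.7  0.2 -0.9] w 27.8 q [-0.03  0.19  1.75  0.56  1.13 -0.03]
```

View pics/w5.png

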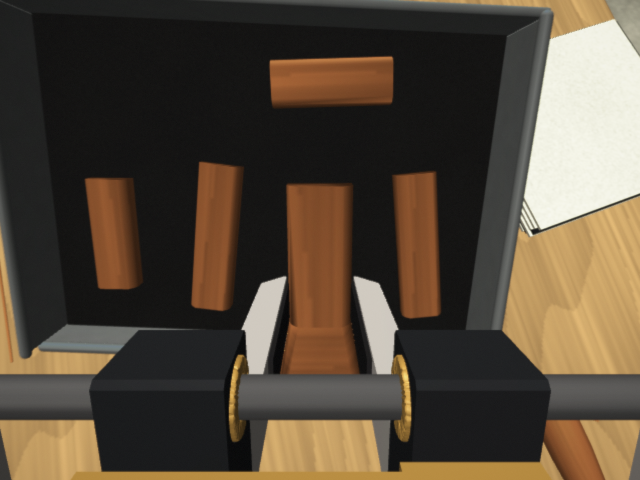

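The scale is held (width 27.8) with the neck end still at row 184, and the others are undisturbed. Now I measure it in the tool frame.

```bash
cat > held.py <<'E'
from h import *
c=read_camera("wrist"); g=c["img"][:,:,0].astype(float); I=np.eye(4)
def pz(px,z): return on_plane(c,px,z,I)   # tool frame plane
ne=[]
for x in range(300,342):
    th=(g[195,x]*0.8+15)/2;k=195
    while g[k,x]>th:k-=1
    ne.append((x,k+1-(g[k+1,x]-th)/(g[k+1,x]-g[k,x])))
for z in (10,16,24): print("neck x at z",z,np.median(pz(ne,z)[:,0]).round(2))
w=pz(ne,24); print("neck face slope",np.polyfit(w[:,1],w[:,0],1)[0].round(4))
L=[];Rr=[]
for r in range(195,262):
    th=(g[r,315:325].mean()*0.8+15)/2
    k=320
    while g[r,k]>th:k-=1
    L.append((k+(th-g[r,k])/(g[r,k+1]-g[r,k]),r)); k=320
    while g[r,k]>th:k+=1
    Rr.append((k-1+(g[r,k-1]-th)/(g[r,k-1]-g[r,k]),r))
a=pz(L,16);b=pz(Rr,16); fa=np.polyfit(a[:,0],a[:,1],1); fb=np.polyfit(b[:,0],b[:,1],1)
print("sides",fa,fb,"w@45",np.polyval(fb,45)-np.polyval(fa,45),"w@25",np.polyval(fb,25)-np.polyval(fa,25),"mid@0",(fa[1]+fb[1])/2,"slope",(fa[0]+fb[0])/2)
E
python3 held.py; cat > dep.py <<'E'
from h import *
c=read_camera("wrist"); P=cloud(c,np.eye(4)); 
for r in (200,230,260): print(r,np.median(P[r-3:r+4,312:328].reshape(-1,3),0).round(1))
E
python3 dep.py
```

```text
neck x at z 10 51.06
neck x at z 16 50.4
neck x at z 24 49.51
neck face slope -0.0164
sides [-8.27622152e-04 -1.43423473e+01] [2.95751462e-03 1.28160886e+01] w@45 27.32876713789149 w@25 27.253064402439318 mid@0 -0.7631293544611228 slope 0.0010649462343648298
200 [44.2 -0.3 10.2]
230 [31.8 -0.4 10.1]
260 [18.7 -0.2 10.3]
```

The scale is level and straight in the grip. Its top is at tool z 10.2, so the underside is at 24.2, and its mid is at tool (−0.5, −0.8). I carry it over.

```bash
cat > pl.py <<'E'
from h import *
U=np.array([0.97839,-0.20678,0]); Rp=frame(U,[0,0,-1])
def PP(z,x=-0.5,y=-0.76,mid=(484.1,-301.04)): 
    p=np.array([mid[0],mid[1],0])-Rp@[x,y,0]; p[2]=z; return p
E
python3 - <<'E'
from pl import *
print(PP(88)); T=pose(); go(PP(190),Rp)
p=PP(190); rv=R.from_matrix(T[:3,:3].T@Rp).as_rotvec()
for f in (.5,): go(T[:3,3]*(1-f)+p*f+[0,0,35],T[:3,:3]@R.from_rotvec(rv*f).as_matrix())
E
```

```text
[ 484.43204138 -301.8869643    88.        ]
shift cm [-45.6    4.58 -27.07] turn deg [-22.12 -24.55  86.74] rows 13.0
shift cm [-21.06   2.36 -16.57] turn deg [-11.06 -12.27  43.37] rows 6.5
```

```bash
python3 -m creep '[[[-2,0.2,-2.2],[-1,-1,3.5],2.2],[[-5,0.5,-5],[-2.5,-2.8,10],2.2],[[-8,0.9,-7.5],[-4.2,-4.6,16.5],2.2],[[-11,1.2,-10],[-5.8,-6.4,22.7],2.2],[[-14,1.5,-12.5],[-7.4,-8.2,29],2.2],[[-17,1.9,-14.5],[-9,-10,35.4],2.2],[[-19.5,2.2,-16],[-10.3,-11.4,40.4],2.2],[[-21,2.4,-16.6],[-11.1,-12.3,43.4],2.2]]'
python3 - <<'E'
from pl import *
show();go(PP(190),Rp)
E
```

```text
clock: 6.72
tool_pos: [523.2, -40.2, 219.8]
tcp_rot: [0.953, 0.268, 0.112, -0.082]
contact_force: [0.9, 1.0, -0.8]
width: 27.3
6.72 pos [523.2 -40.2 219.8] x [0.831 0.493 0.257] z [ 0.169  0.216 -0.962] F [ 0.9  1.  -0.8] w 27.3 q [-0.41  0.02  1.79  0.28  1.27  0.54]
shift cm [-16.88  20.29  -3.43] turn deg [-10.94 -12.07  43.06] rows 6.4
```

```bash
python3 -m creep '[[[-2,2.4,-0.8],[-1.3,-1.4,5],2.2],[[-4.5,5.5,-1.7],[-2.9,-3.2,11.4],2.2],[[-7,8.5,-2.2],[-4.5,-5,17.8],2.2],[[-9.5,11.5,-2.7],[-6.1,-6.8,24.2],2.2],[[-12,14.5,-3],[-7.7,-8.5,30.5],2.2],[[-14.3,17.2,-3.3],[-9.3,-10.2,36.6],2.2],[[-16.2,19.4,-3.4],[-10.5,-11.5,41],2.2],[[-16.9,20.3,-3.4],[-10.9,-12.1,43.1],2.2]]'
python3 -m creep '[[[0,0,0],[0,0,0],2.2],[[0,0,0],[0,0,0],2.2],[[0,0,0],[0,0,0],2.2],[[0,0,0],[0,0,0],2.2]]'
python3 - <<'E'
from pl import *
show();go(PP(110),Rp)
c=read_camera("wrist"); cv2.imwrite("pics/w6.png",c["img"][:,:,::-1])
E
```

```text
clock: 7.38
tool_pos: [485.0, -302.0, 186.9]
tcp_rot: [0.995, -0.104, -0.002, -0.001]
contact_force: [-0.6, 0.7, -0.5]
width: 27.7
clock: 7.72
tool_pos: [486.2, -298.5, 189.2]
tcp_rot: [0.995, -0.101, 0.0, -0.001]
contact_force: [-0.6, 1.2, -1.1]
width: 27.0
7.72 pos [ 486.2 -298.5  189.2] x [ 0.98 -0.2  -0.  ] z [ 0.     0.003 -1.   ] F [-0.6  1.2 -1.1] w 27.0 q [-0.7   0.23  1.59  0.    1.32  1.07]
shift cm [-0.1   0.39  7.92] turn deg [-0.17  0.01  0.39] rows 1.9
```

View pics/w6.png

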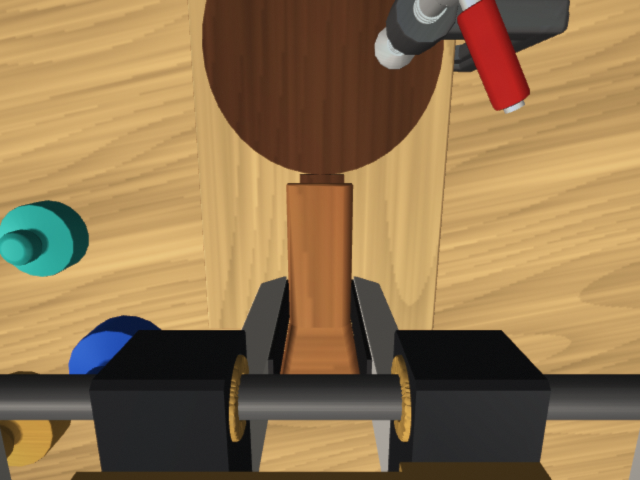

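The tongue appears just ahead of the neck end at (322,178), centred on it. I lower to about 12 mm above and check.

```bash
python3 -m creep '[[[0,0.2,1.5],[-0.1,0,0.4],2.2],[[-0.1,0.3,3.5],[-0.2,0,0.4],2.2],[[-0.1,0.4,5.5],[-0.2,0,0.4],2.2],[[-0.1,0.4,7.2],[-0.2,0,0.4],2.2],[[-0.1,0.4,8.3],[-0.2,0,0.4],2.2],[[-0.1,0.4,8.9],[-0.2,0,0.4],2.2],[[-0.1,0.4,8.9],[-0.2,0,0.4],2.2],[[-0.1,0.4,8.9],[-0.2,0,0.4],2.2]]'
python3 - <<'E'
from pl import *
show();go(PP(88),Rp)
c=read_camera("wrist"); cv2.imwrite("pics/w7.png",cv2.resize(c["img"][100:300,220:440],None,fx=3,fy=3,interpolation=cv2.INTER_CUBIC)[:,:,::-1])
t=read_camera("top"); cv2.imwrite("pics/t7.png",cv2.resize(t["img"][215:325,420:560],None,fx=5,fy=5,interpolation=cv2.INTER_CUBIC)[:,:,::-1])
E
python3 held.py; python3 dep.py
```

```text
clock: 8.43
tool_pos: [484.8, -303.3, 101.0]
tcp_rot: [0.995, -0.105, 0.0, 0.001]
contact_force: [-0.2, 0.7, -0.1]
width: 27.6
8.43 pos [ 484.8 -303.3  101. ] x [ 0.978 -0.208  0.001] z [ 0.    -0.002 -1.   ] F [-0.2  0.7 -0.1] w 27.6 q [-0.71  0.33  1.66 -0.    1.14  1.07]
shift cm [-0.06 -0.14  1.3 ] turn deg [ 0.1  -0.05 -0.09] rows 0.3
neck x at z 10 118.57
neck x at z 16 120.28
neck x at z 24 122.56
neck face slope -5.8168
200 [45.4  1.9 11.2]
230 [32.9  2.  11.1]
260 [19.9  2.  11.2]Traceback (most recent call last):
  File "held.py", line 15, in <module>
    while g[r,k]>th:k-=1
          ~^^^^^
IndexError: index -641 is out of bounds for axis 1 with size 640
```

View pics/w7.png

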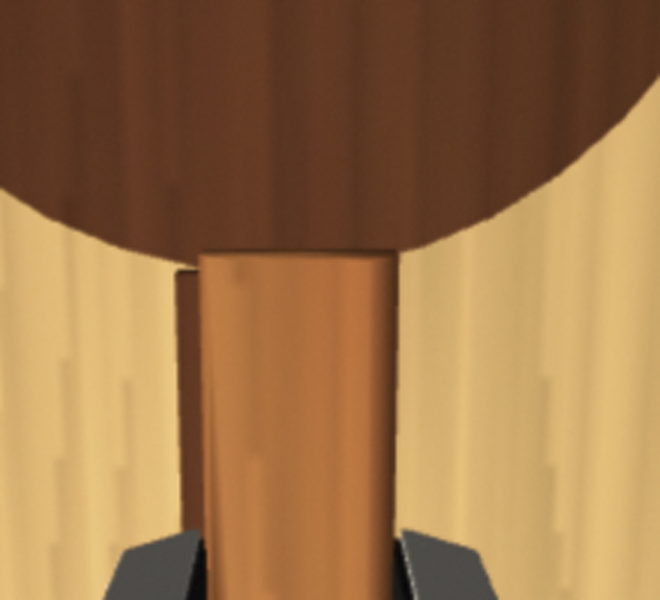

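View pics/t7.png

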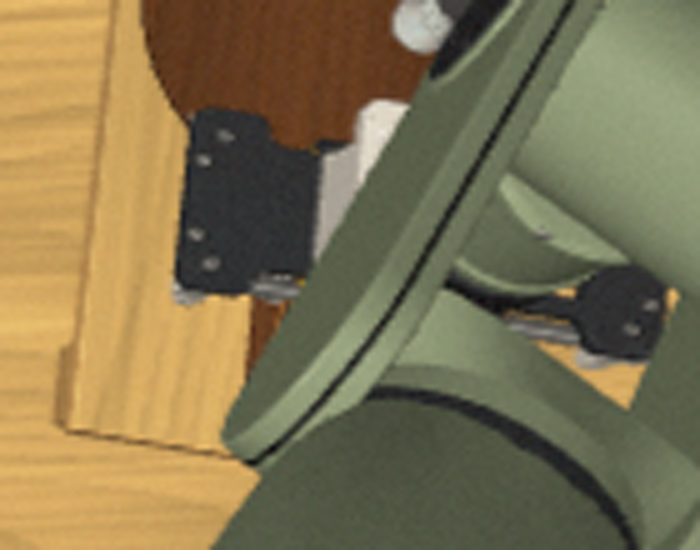

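The view shows the scale offset to image right (tool +y), with tongue visible only on its left at crop x 178-203. I quantify that.

```bash
cat > cmp.py <<'E'
from h import *
import sys
s=arm.state(); T=pose(s); c=read_camera("wrist"); im=c["img"].astype(float); I=np.eye(4)
zt=T[2,3]-64; hsv=cv2.cvtColor(c["img"],cv2.COLOR_RGB2HSV)
print("z tongue in tool",zt)
pz=lambda px,z: on_plane(c,px,z,I)
for r in (200,210,220,230,240,250,260):
    g=im[r].sum(1); lo,hi=250,400
    e=np.abs(np.diff(cv2.GaussianBlur(g.reshape(1,-1),(3,1),0).ravel())); pk=[k for k in range(lo,hi) if e[k]>40 and e[k]>=e[k-1] and e[k]>e[k+1]]
    print(r,[(k+.5,round(pz([(k+.5,r)],zt)[0,1],1),round(pz([(k+.5,r)],16.2)[0,1],1)) for k in pk])
E
python3 cmp.py
```

```text
z tongue in tool 37.76025038314641
200 [(276.5, np.float64(-18.3), np.float64(-16.1)), (286.5, np.float64(-13.6), np.float64(-11.9)), (352.5, np.float64(17.5), np.float64(15.8))]
210 [(277.5, np.float64(-18.0), np.float64(-15.8)), (286.5, np.float64(-13.7), np.float64(-12.0)), (352.5, np.float64(17.6), np.float64(15.9))]
220 [(277.5, np.float64(-18.1), np.float64(-15.9)), (286.5, np.float64(-13.8), np.float64(-12.0)), (352.5, np.float64(17.7), np.float64(16.0))]
230 [(277.5, np.float64(-18.2), np.float64(-16.0)), (286.5, np.float64(-13.9), np.float64(-12.1)), (351.5, np.float64(17.3), np.float64(15.6))]
240 [(277.5, np.float64(-18.3), np.float64(-16.1)), (287.5, np.float64(-13.5), np.float64(-11.8)), (351.5, np.float64(17.4), np.float64(15.7))]
250 [(278.5, np.float64(-18.0), np.float64(-15.8)), (287.5, np.float64(-13.6), np.float64(-11.9)), (351.5, np.float64(17.5), np.float64(15.8))]
260 [(278.5, np.float64(-18.1), np.float64(-15.9)), (287.5, np.float64(-13.7), np.float64(-12.0)), (351.5, np.float64(17.6), np.float64(15.9))]
```

```bash
for i in 1 2; do python3 - <<'E'
from h import *
c=read_camera("wrist"); print(c["tool_from_camera"][:3,3],c["cx"],c["cy"],c["vertical_fov"],c["tool_from_camera"][0,:3]); show()
E
done
```

```text
[  70.83156197    2.06838217 -157.72378823] 319.59659596550875 241.415864915821 59.83444385488805 [-9.50791780e-04 -9.69299131e-01 -2.45882678e-01]
8.73 pos [ 484.8 -303.8  101.3] x [ 0.978 -0.209  0.002] z [ 0.001 -0.002 -1.   ] F [-0.6  0.3  0.1] w 27.3 q [-0.71  0.33  1.66 -0.    1.14  1.07]
[  70.83145591    2.06829786 -157.72406589] 319.59659596550875 241.415864915821 59.83444385488805 [-9.50694612e-04 -9.69299176e-01 -2.45882499e-01]
8.78 pos [ 484.7 -303.7  101.2] x [ 0.978 -0.209  0.001] z [ 0.001 -0.002 -1.   ] F [-0.4  0.1 -0.7] w 27.3 q [-0.71  0.33  1.66 -0.    1.14  1.07]
```

The wrist calibration shifts slightly between poses, so I rely on comparisons within one image. Those say the tool should move about 5 mm in −y. I check the x offset in the same image against the head arc and the corner.

```bash
cat > cmp2.py <<'E'
from h import *
s=arm.state(); T=pose(s); c=read_camera("wrist"); print("tfc",c["tool_from_camera"][:3,3].round(2))
img=c["img"]; I=np.eye(4); zt=T[2,3]-64; zs=24.2
pz=lambda px,z: on_plane(c,px,z,I)
# head arc: board/head boundary fit circle on tongue plane
g=img[:,:,0].astype(float)
pts=[]
for x in list(range(225,272,2))+list(range(362,425,2)):
    col=g[:,x]; r=40
    th=(np.median(col[20:60])+200)/2
    th=130
    while r<250 and col[r]<th: r+=1
    if 60<r<240: pts.append((x,r-1+(th-col[r-1])/(col[r]-col[r-1])))
w=pz(pts,zt)[:,:2]
for _ in range(3):
    A=np.c_[2*w,np.ones(len(w))]; k=np.linalg.lstsq(A,(w**2).sum(1),rcond=None)[0]; rr=np.sqrt(k[2]+k[0]**2+k[1]**2); res=np.hypot(*(w-k[:2]).T)-rr; w=w[abs(res)<2*res.std()+.1]
print("head centre tool",k[:2].round(2),"R",rr.round(2),"res",res.std().round(2),len(w))
L=75; # fixed radius refine
from scipy.optimize import least_squares
f=least_squares(lambda q:np.hypot(w[:,0]-q[0],w[:,1]-q[1])-75,k[:2]); print("R=75 centre",f.x.round(2))
ne=[]
for x in range(295,346,3):
    col=img[:,x].astype(float).sum(1); d=np.diff(col[172:200]); k2=172+np.argmax(d); ne.append((x,k2+.5))
print("neck rows",[n[1] for n in ne],"x at zs",np.median(pz(ne,zs)[:,0]).round(2),"x at 10.2",np.median(pz(ne,10.2)[:,0]).round(2))
E
python3 cmp2.py
```

```text
tfc [  70.83    2.07 -157.72]
head centre tool [119.54  -3.09] R 73.19 res 0.09 56
R=75 centre [121.58  -3.3 ]
neck rows [np.float64(184.5), np.float64(184.5), np.float64(184.5), np.float64(184.5), np.float64(184.5), np.float64(183.5), np.float64(183.5), np.float64(183.5), np.float64(183.5), np.float64(183.5), np.float64(183.5), np.float64(185.5), np.float64(185.5), np.float64(185.5), np.float64(185.5), np.float64(185.5), np.float64(185.5)] x at zs 50.23 x at 10.2 51.81
```

```bash
python3 - <<'E'
from h import *
c=read_camera("wrist"); P=cloud(c,np.eye(4))
for n,(r0,r1,c0,c1) in dict(head1=(120,170,270,340),head2=(60,100,250,330),board=(200,300,220,250),board2=(200,300,380,420),tongueL=(205,255,280,284),scale=(195,260,315,325)).items():
    print(n,np.median(P[r0:r1,c0:c1].reshape(-1,3),0).round(2))
E
```

```text
head1 [67.14 -4.67 36.5 ]
head2 [ 94.56 -10.98  36.5 ]
board [ 15.95 -40.33  42.39]
board2 [15.83 41.73 42.55]
tongueL [ 27.46 -16.19  36.4 ]
scale [34.11  2.07 11.18]
```

```bash
cat > head.py <<'E'
from h import *
from scipy.optimize import least_squares
def head(img,c,T,zt,cols,r0,rmax):
    g=img[:,:,0].astype(float); pts=[]
    for x in cols:
        col=g[:,x]; r=r0
        while r<rmax and col[r]<130: r+=1
        if r0+3<r<rmax: pts.append((x,r-1+(130-col[r-1])/(col[r]-col[r-1])))
    w=on_plane(c,pts,zt,T)[:,:2]
    f=least_squares(lambda q:np.hypot(w[:,0]-q[0],w[:,1]-q[1])-75,w.mean(0)+[70,0],loss="soft_l1",f_scale=.3)
    h=least_squares(lambda q:np.hypot(w[:,0]-q[0],w[:,1]-q[1])-q[2],list(w.mean(0)+[70,0])+[75],loss="soft_l1",f_scale=.3)
    return f.x,h.x,np.abs(f.fun).mean()
E
python3 - <<'E'
from head import *
c=read_camera("wrist"); I=np.eye(4)
print("now tool frame",head(c["img"],c,I,36.5,list(range(225,272,2))+list(range(362,425,2)),40,240))
d=np.load("tongue.npz"); T=d["T"]
x,h,e=head(d["img"],c,T,64,list(range(215,262,1))+list(range(312,375,1)),30,125); print("old world",x,h,e)
U=np.array([.97839,-.20678]); m=np.array([484.1,-301.04])+np.array([0,0]); print("along",(x-m)@U,(h[:2]-m)@U,"perp",(x-m)@[-U[1],U[0]])
im=d["img"]; cv2.imwrite("pics/oldtongue.png",cv2.resize(im[100:250,230:330],None,fx=4,fy=4,interpolation=cv2.INTER_CUBIC)[:,:,::-1])
E
```

```text
now tool frame (array([121.88600274,  -3.14830473]), array([119.77428007,  -2.93388371,  73.11294346]), np.float64(0.11076166348941692))
old world [ 604.06249221 -326.43228654] [ 602.08525999 -326.04403037   73.32526504] 0.2534630761008228
along 122.6207197633835 120.60593192232942 perp -0.037715086679974086
```

View pics/oldtongue.png

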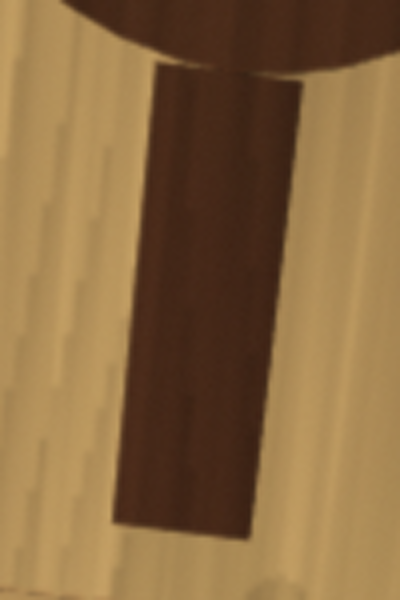

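```bash
python3 - <<'E'
from h import *
c=read_camera("wrist"); d=np.load("tongue.npz"); T=d["T"]
U=np.array([.97839,-.20678]); V=np.array([-U[1],U[0]])
# corners eyeballed in crop (x/4+230, y/4+100)
for n,(x,y) in dict(jl=(155,68),jr=(302,80),fl=(115,526),fr=(255,538)).items():
    w=on_plane(c,[(x/4+230-.4,y/4+100-.4)],64,T)[0,:2]-[484.1,-301.04]; print(n,(w@U).round(1),(w@V).round(1))
z=d["z"]
P=(lambda o,dd:o+dd*z.reshape(-1,1))(*ray(c,np.c_[np.tile(np.arange(640),480),np.repeat(np.arange(480),640)],T)).reshape(480,640,3)
w=P[40:100,230:350].reshape(-1,3); print("head z",np.median(w[:,2]))
for x in (277,280,283):
  print([ (r,P[r,x].round(1).tolist()) for r in (225,230,232,234,236,240)])
E
```

```text
jl 45.9 15.1
jr 47.4 -14.8
fl -50.3 14.4
fr -49.0 -16.1
head z 64.52408642468339
[(225, [442.5, -293.6, 66.3]), (230, [437.6, -292.9, 64.1]), (232, [435.6, -292.6, 62.9]), (234, [432.8, -291.8, 58.5]), (236, [430.8, -291.6, 57.9]), (240, [427.3, -291.2, 58.3])]
[(225, [441.9, -296.0, 64.6]), (230, [437.3, -295.4, 63.8]), (232, [435.7, -295.4, 64.6]), (234, [432.5, -294.4, 58.3]), (236, [430.8, -294.3, 58.7]), (240, [427.2, -293.9, 58.8])]
[(225, [441.3, -298.4, 62.6]), (230, [437.2, -298.1, 64.0]), (232, [435.4, -297.9, 63.9]), (234, [432.2, -297.1, 58.0]), (236, [430.7, -297.0, 59.1]), (240, [427.1, -296.6, 59.1])]
```

The visible tongue length reads about 96.5 mm in both cameras, against 100 given. I check against the board's edges (±85 mm wide, front edge at x=−70).

```bash
python3 - <<'E'
from h import *
c=read_camera("wrist"); d=np.load("tongue.npz"); T=d["T"]; im=d["img"]
cv2.imwrite("pics/oldboard.png",cv2.resize(im[100:290,160:400],None,fx=3.3,fy=3.1,interpolation=cv2.INTER_CUBIC)[:,:,::-1])
U=np.array([.97839,-.20678]); V=np.array([-U[1],U[0]])
for n,(x,y) in dict(cl=(180,240.5),cr=(366.5,263.5)).items():
    w=on_plane(c,[(x,y)],58,T)[0,:2]-[484.1,-301.04]; print(n,(w@U).round(1),(w@V).round(1))
i=cv2.imread("t.png")[:,:,::-1]; t=read_camera("top")
cv2.imwrite("pics/topboard.png",cv2.resize(i[160:320,425:535],None,fx=5,fy=3.7,interpolation=cv2.INTER_CUBIC)[:,:,::-1])
E
```

```text
cl -69.2 83.4
cr -69.1 -84.4
```

View pics/oldboard.png

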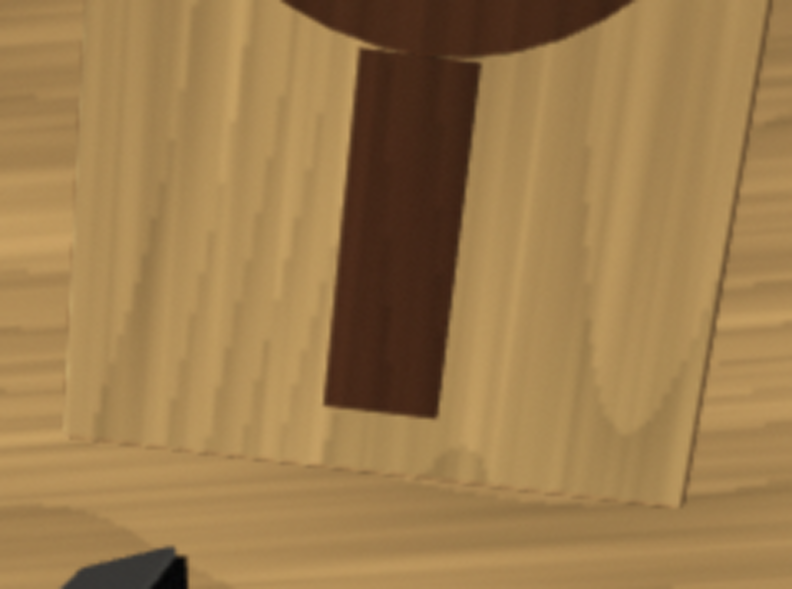

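View pics/topboard.png

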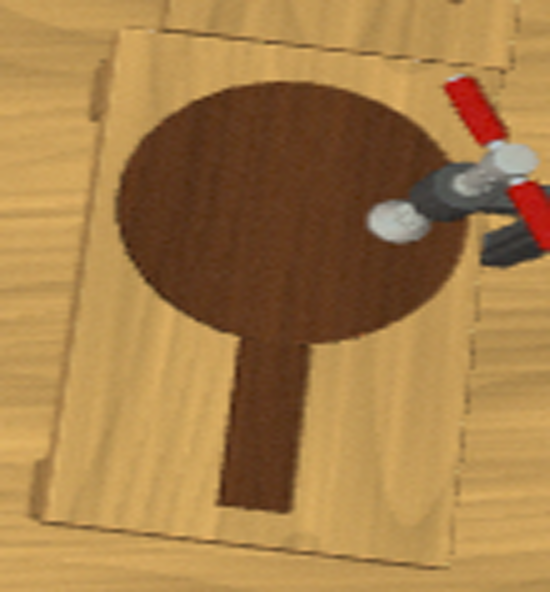

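The board's front edge to the free end is 19.5 mm (nominal 20), so the free end is the reliable reference. The head rim simply reads about 3 mm nearer than given. I shift −5 mm in y and −1 mm in x, then look again.

```bash
python3 -m creep '[[[-0.05,-0.25,0],[0,0,0],2.2],[[-0.1,-0.5,0],[0,0,0],2.2],[[-0.1,-0.5,0.3],[0,0,0],2.2],[[-0.1,-0.5,0.5],[0,0,0],2.2],[[-0.1,-0.5,0.5],[0,0,0],2.2],[[-0.1,-0.5,0.5],[0,0,0],2.2]]'
python3 cmp.py
python3 - <<'E'
from head import *
show()
c=read_camera("wrist"); print(c["tool_from_camera"][:3,3]);P=cloud(c,np.eye(4)); zt=np.median(P[120:170,270:340,2]); print("head z",zt,"scale top z",np.median(P[195:260,315:325,2]))
print(head(c["img"],c,np.eye(4),zt,list(range(225,272,2))+list(range(362,425,2)),40,240))
cv2.imwrite("pics/w8.png",cv2.resize(c["img"][100:300,220:440],None,fx=3,fy=3,interpolation=cv2.INTER_CUBIC)[:,:,::-1])
E
```

```text
clock: 9.58
tool_pos: [484.2, -298.1, 95.0]
tcp_rot: [0.994, -0.105, -0.0, 0.0]
contact_force: [-0.5, -0.3, 0.3]
width: 27.6
z tongue in tool 31.044423653687872
200 [(285.5, np.float64(-13.5), np.float64(-12.3)), (353.5, np.float64(17.5), np.float64(16.2))]
210 [(286.5, np.float64(-13.2), np.float64(-12.0)), (353.5, np.float64(17.5), np.float64(16.3))]
220 [(286.5, np.float64(-13.3), np.float64(-12.0)), (353.5, np.float64(17.6), np.float64(16.4))]
230 [(286.5, np.float64(-13.3), np.float64(-12.1)), (353.5, np.float64(17.7), np.float64(16.5))]
240 [(287.5, np.float64(-13.0), np.float64(-11.8)), (352.5, np.float64(17.3), np.float64(16.1))]
250 [(287.5, np.float64(-13.1), np.float64(-11.9)), (352.5, np.float64(17.4), np.float64(16.2))]
260 [(287.5, np.float64(-13.2), np.float64(-12.0)), (352.5, np.float64(17.5), np.float64(16.3))]
9.63 pos [ 484.3 -298.2   95.2] x [ 0.978 -0.209 -0.   ] z [-0.    -0.001 -1.   ] F [ 0.9 -0.1 -0. ] w 27.3 q [-0.7   0.34  1.67 -0.    1.13  1.08]
[  70.8305699     2.06783269 -157.72537055]
head z 30.70327259255056 scale top z 11.14404308443153
(array([123.18903061,   2.2302509 ]), array([121.02872974,   2.27057488,  73.06410825]), np.float64(0.11575975665734818))
```

View pics/w8.png

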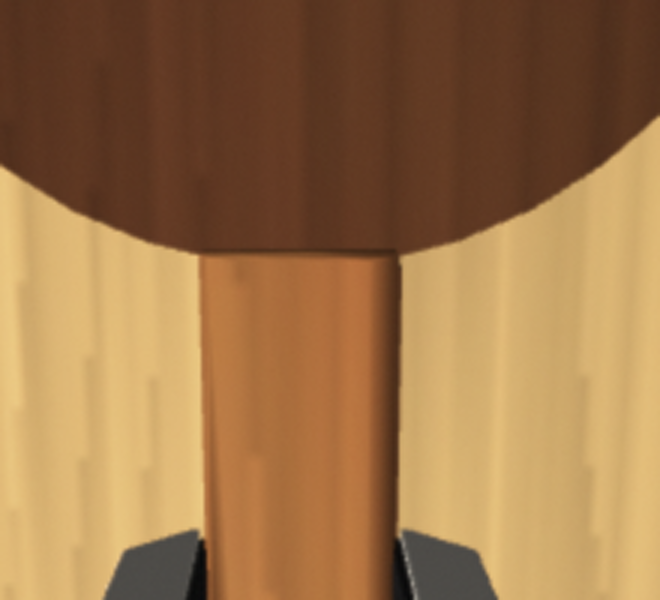

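The y offset is now about 0.1 mm and x within about 0.5 mm. Clearance is 5.5 mm. I lower gently while watching the force.

```bash
python3 -m creep '[[[0,0,0.15],[0,0,0],2.2],[[0,0,0.3],[0,0,0],2.2],[[0,0,0.4],[0,0,0],2.2],[[0,0,0.45],[0,0,0],2.2],[[0,0,0.45],[0,0,0],2.2],[[0,0,0.45],[0,0,0],2.2]]'
python3 -m creep '[[[0,0,0.03],[0,0,0],2.2],[[0,0,0.05],[0,0,0],2.2],[[0,0,0.05],[0,0,0],2.2],[[0,0,0.05],[0,0,0],2.2]]'
python3 - <<'E'
from h import *
show(); c=read_camera("wrist");P=cloud(c,np.eye(4)); zt=np.median(P[120:165,270:340,2]); print("head z",zt,"scale top z",np.median(P[195:260,315:325,2]))
E
```

```text
clock: 10.18
tool_pos: [484.4, -298.3, 90.9]
tcp_rot: [0.994, -0.105, -0.0, 0.001]
contact_force: [0.6, 0.1, -0.7]
width: 27.5
clock: 10.52
tool_pos: [484.4, -298.3, 90.4]
tcp_rot: [0.994, -0.105, -0.0, 0.001]
contact_force: [0.1, -0.3, -0.6]
width: 27.5
10.52 pos [ 484.4 -298.3   90.4] x [ 0.978 -0.209  0.   ] z [-0.    -0.001 -1.   ] F [ 0.1 -0.3 -0.6] w 27.5 q [-0.7   0.34  1.68 -0.    1.12  1.08]
head z 25.967252977861946 scale top z 11.235934816303669
```

```bash
python3 -m creep '[[[0,0,0.02],[0,0,0],2.2],[[0,0,0.05],[0,0,0],2.2],[[0,0,0.05],[0,0,0],2.2],[[0,0,0.05],[0,0,0],2.2]]'
python3 -m creep '[[[0,0,0.02],[0,0,0],2.2],[[0,0,0.03],[0,0,0],2.2],[[0,0,0.03],[0,0,0],2.2]]'
python3 -m creep '[[[0,0,0.02],[0,0,0],2.2],[[0,0,0.03],[0,0,0],2.2],[[0,0,0.03],[0,0,0],2.2]]'
python3 - <<'E'
from h import *
show(); c=read_camera("wrist");P=cloud(c,np.eye(4)); zt=np.median(P[120:165,270:340,2]); print("head z",zt,"scale top z",np.median(P[195:260,315:325,2]))
E
```

```text
clock: 10.9
tool_pos: [484.4, -298.3, 89.9]
tcp_rot: [0.994, -0.105, -0.0, 0.001]
contact_force: [-0.1, -0.1, 0.2]
width: 26.9
clock: 11.15
tool_pos: [484.4, -298.3, 89.8]
tcp_rot: [0.994, -0.105, -0.0, 0.001]
contact_force: [-0.6, -0.1, 1.1]
width: 27.7
clock: 11.4
tool_pos: [484.4, -298.3, 89.7]
tcp_rot: [0.994, -0.105, -0.0, 0.001]
contact_force: [-0.4, 0.9, 3.8]
width: 27.6
11.4 pos [ 484.4 -298.3   89.7] x [ 0.978 -0.209  0.   ] z [-0.    -0.001 -1.   ] F [-0.4  0.9  3.8] w 27.6 q [-0.7   0.34  1.68 -0.    1.12  1.08]
head z 25.257374050482852 scale top z 11.209083742424696
```

Contact at about 3.8 N. I release and back straight up.

```bash
python3 -m creep '[[[0,0,0],[0,0,0],3.2],[[0,0,0],[0,0,0],3.6],[[0,0,0],[0,0,0],4.2],[[0,0,0],[0,0,0],5],[[0,0,0],[0,0,0],5],[[0,0,0],[0,0,0],5]]'
python3 -m creep '[[[0,0,-0.5],[0,0,0],5],[[0,0,-1.5],[0,0,0],5],[[0,0,-3.5],[0,0,0],5],[[0,0,-6.5],[0,0,0],5],[[0,0,-10],[0,0,0],5],[[-2,0,-13],[0,0,0],5],[[-5,0,-15],[0,0,0],5],[[-5.5,0,-15],[0,0,0],5]]'
python3 -m creep '[[[0,0,0],[0,0,0],5],[[0,0,0],[0,0,0],5],[[0,0,0],[0,0,0],5]]'
python3 - <<'E'
from h import *
show(); s=arm.state(); c=read_camera("wrist"); np.savez("after.npz",T=pose(s),img=c["img"],z=c["z_map"],tfc=c["tool_from_camera"]); cv2.imwrite("pics/w9.png",c["img"][:,:,::-1])
E
```

```text
clock: 11.95
tool_pos: [484.4, -298.2, 89.1]
tcp_rot: [0.994, -0.105, -0.0, 0.001]
contact_force: [-0.1, -1.6, -0.3]
width: 49.6
clock: 12.62
tool_pos: [430.7, -288.1, 246.1]
tcp_rot: [0.994, -0.105, 0.004, 0.004]
contact_force: [0.8, -0.3, -0.1]
width: 49.7
clock: 12.87
tool_pos: [430.6, -286.2, 238.1]
tcp_rot: [0.994, -0.105, -0.001, -0.0]
contact_force: [0.3, 0.3, -0.5]
width: 49.8
12.87 pos [ 430.6 -286.2  238.1] x [ 0.978 -0.209 -0.001] z [-0.001  0.    -1.   ] F [ 0.3  0.3 -0.5] w 49.8 q [-0.75  0.08  1.67 -0.    1.4   1.03]
```

View pics/w9.png

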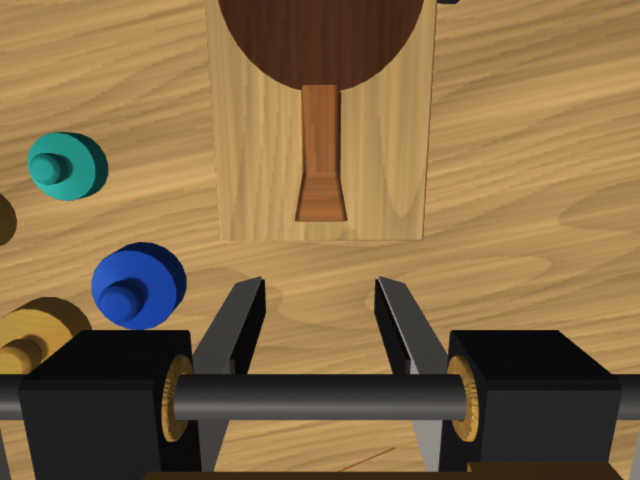

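The scale lies on the tongue, butt at (321,220) and neck at (321,87). I measure butt to board front edge, and centring against the tongue from a low view beyond the free end.

```bash
python3 -m creep '[[[-3,0,0],[0,0,0],5],[[-6,0,0],[0,0,0],5],[[-9,0,0],[0,0,0],5],[[-10,0,0],[0,0,0],5],[[-10,0,0],[0,0,0],5],[[-10,0,0],[0,0,0],5],[[-10,0,0],[0,0,0],5]]'
python3 - <<'E'
from h import *
show(); s=arm.state(); c=read_camera("wrist"); np.savez("after2.npz",T=pose(s),img=c["img"],z=c["z_map"],tfc=c["tool_from_camera"]); cv2.imwrite("pics/w10.png",cv2.resize(c["img"][0:160,220:420],None,fx=3.6,fy=3.6,interpolation=cv2.INTER_CUBIC)[:,:,::-1])
t=read_camera("top"); cv2.imwrite("pics/t10.png",cv2.resize(t["img"][215:325,420:560],None,fx=5,fy=5,interpolation=cv2.INTER_CUBIC)[:,:,::-1])
print(np.linalg.inv(t["extrinsics"])[:3,3])
E
```

```text
clock: 13.5
tool_pos: [334.0, -266.2, 239.3]
tcp_rot: [0.994, -0.105, 0.0, 0.001]
contact_force: [-0.4, 0.3, 0.2]
width: 50.1
13.5 pos [ 334.  -266.2  239.3] x [ 0.978 -0.208  0.001] z [ 0.001 -0.001 -1.   ] F [-0.4  0.3  0.2] w 50.1 q [-0.88 -0.13  1.87 -0.    1.4   0.91]
[ 335.68884342   48.37182766 1188.402436  ]
```

View pics/w10.png

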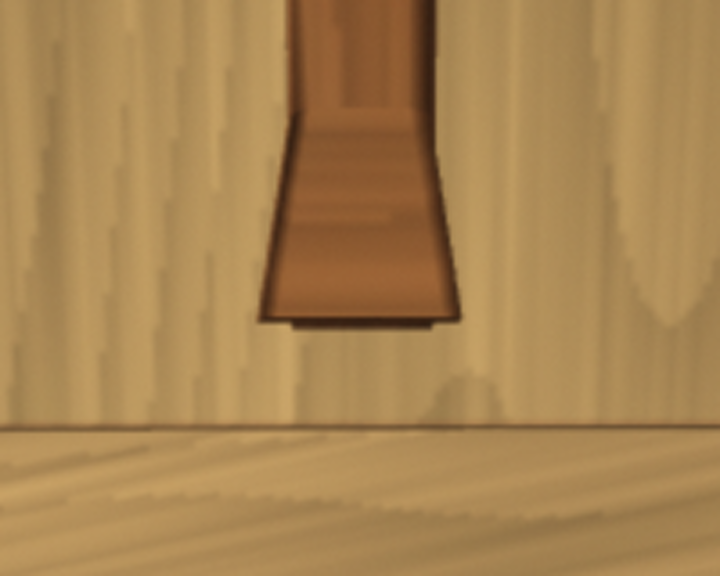

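View pics/t10.png

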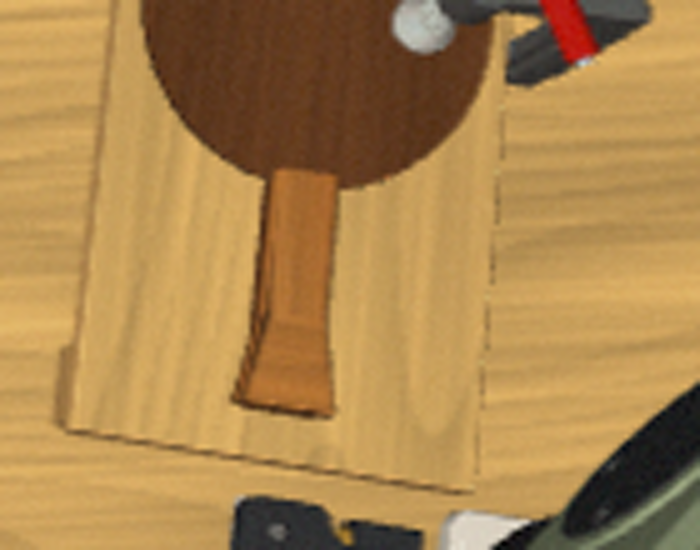

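The low view shows the butt spanning crop 259-461 (centre 360) and the tongue end 292-433 (centre 362.5). That puts it about 0.5 mm off centre and the end within about 1 mm of flush, so the placement is good. Next is the small brass weight, keeping the tool yaw.

```bash
python3 - <<'E'
from pl import *
go([491.5,30,200],Rp)
E
```

```text
shift cm [  9.25 -32.25   3.89] turn deg [ 0.07 -0.02 -0.07] rows 8.1
```

```bash
python3 -m creep '[[[1,-3.5,0.2],[0,0,0],6],[[2,-7.5,0.5],[0,0,0],6],[[3.2,-11.5,1],[0,0,0],6],[[4.5,-15.5,1.5],[0,0,0],6],[[5.7,-19.5,2],[0,0,0],6],[[6.8,-23.5,2.7],[0,0,0],6],[[8,-27.5,3.2],[0,0,0],6],[[9,-31,3.9],[0,0,0],6]]'
python3 -m creep '[[[0.25,-1.2,0],[0,0,0],6],[[0.25,-1.2,0],[0,0,0],6],[[0.25,-1.2,0],[0,0,0],6],[[0.25,-1.2,0],[0,0,0],6]]'
python3 - <<'E'
from h import *
show(); s=arm.state(); c=read_camera("wrist"); T=pose(s); I=np.eye(4)
cv2.imwrite("pics/w11.png",c["img"][:,:,::-1])
hsv=cv2.cvtColor(c["img"],cv2.COLOR_RGB2HSV); m=cv2.inRange(hsv,(15,140,60),(32,255,255)); m[330:]=0; m=cv2.morphologyEx(m,cv2.MORPH_OPEN,np.ones((5,5)))
cs,_=cv2.findContours(m,cv2.RETR_EXTERNAL,cv2.CHAIN_APPROX_NONE)
for q in cs:
    if cv2.contourArea(q)<1500: continue
    print(cv2.boundingRect(q),cv2.contourArea(q), cv2.minEnclosingCircle(on_plane(c,q[:,0],s["tool_pos"][2]-24,I)[:,:2].astype(np.float32)))
E
```

```text
clock: 14.27
tool_pos: [487.5, 21.4, 200.0]
tcp_rot: [0.995, -0.104, 0.001, 0.001]
contact_force: [1.1, -0.2, 0.3]
width: 60.1
clock: 14.6
tool_pos: [490.5, 28.9, 199.9]
tcp_rot: [0.994, -0.105, -0.0, 0.001]
contact_force: [0.6, -0.2, 0.1]
width: 59.9
14.6 pos [490.5  28.9 199.9] x [ 0.978 -0.209 -0.   ] z [-0.001 -0.002 -1.   ] F [ 0.6 -0.2  0.1] w 59.9 q [-0.12  0.05  1.77 -0.    1.32  1.67]
(282, 184, 73, 74) 4145.5 ((3.0261616706848145, 0.3701724708080292), 31.006820678710938)
```

View pics/w11.png

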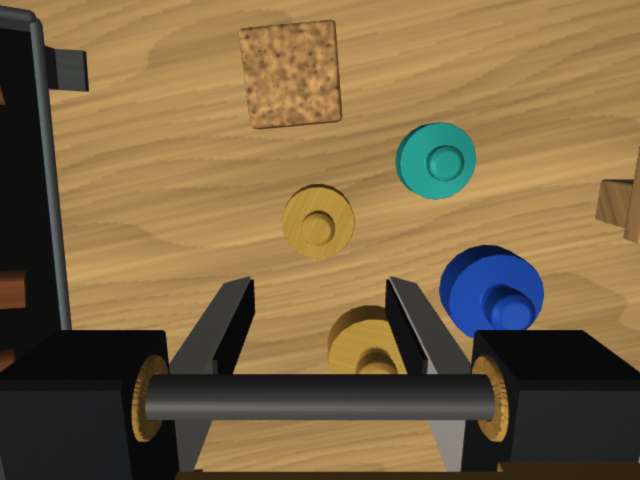

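The view shows the weight's disc centred at (318,221) with the knob at (318,228), cork clear above at (292,75). The disc is at tool (3.0, 0.4), radius 31. I descend with a correction and check on the way.

```bash
python3 -m creep '[[[0.1,-0.1,1.5],[0,0,0],6],[[0.2,-0.15,4],[0,0,0],6],[[0.27,-0.15,6.5],[0,0,0],6],[[0.27,-0.15,8],[0,0,0],6],[[0.27,-0.15,8.5],[0,0,0],6],[[0.27,-0.15,8.5],[0,0,0],6],[[0.27,-0.15,8.5],[0,0,0],6]]'
cat > knob.py <<'E'
from h import *
import sys
show(); s=arm.state(); c=read_camera("wrist"); I=np.eye(4)
cv2.imwrite(sys.argv[1],c["img"][:,:,::-1]); P=cloud(c,I)
hsv=cv2.cvtColor(c["img"],cv2.COLOR_RGB2HSV); m=cv2.inRange(hsv,(15,140,60),(32,255,255)); m[330:]=0; m[:, :240]=0; m[:,400:]=0
zz=s["tool_pos"][2]
k=(m>0)&(P[:,:,2]<zz-44)&(P[:,:,2]>0); w=P[k]; print("knob top",w.mean(0).round(2),"ext",(w.max(0)-w.min(0)).round(1),"z",np.median(w[:,2]).round(2),"n",len(w))
k=(m>0)&(P[:,:,2]<zz-18)&(P[:,:,2]>zz-32); w=P[k]; print("disc",((w.max(0)+w.min(0))/2).round(2),"ext",(w.max(0)-w.min(0)).round(1),"z",np.median(w[:,2]).round(2))
E
python3 knob.py pics/w12.png
```

```text
clock: 15.23
tool_pos: [493.9, 29.6, 115.7]
tcp_rot: [0.994, -0.106, 0.001, 0.001]
contact_force: [0.2, 0.3, -0.3]
width: 60.0
15.23 pos [493.9  29.6 115.7] x [ 0.978 -0.21   0.001] z [ 0.001 -0.002 -1.   ] F [ 0.2  0.3 -0.3] w 60.0 q [-0.11  0.16  1.84 -0.    1.13  1.67]
knob top [-0.32  2.14 66.14] ext [26.  25.1  8.6] z 65.84 n 1555
disc [54.37 -5.99 90.63] ext [171.5  75.2  13.8] z 89.9
```

View pics/w12.png

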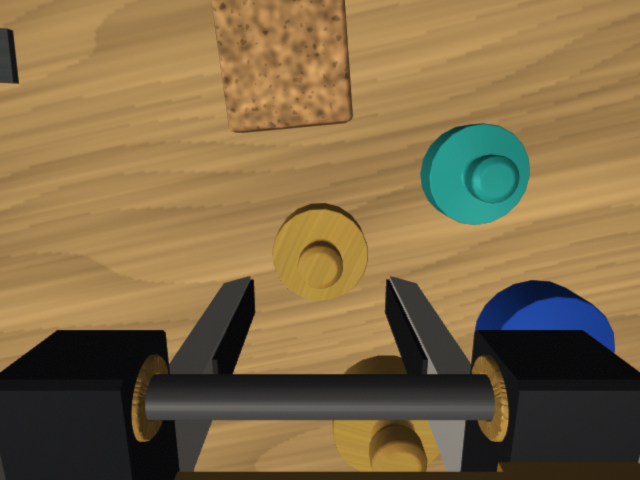

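The knob is centred between the jaws at (321,265), tool x −0.3. Its top is at z 49.9, which matches. I lower so the tips are at 33 mm, then close.

```bash
python3 -m creep '[[[0,0,1],[0,0,0],6],[[0,0,2.5],[0,0,0],6],[[-0.03,0,4],[0,0,0],6],[[-0.03,0,5.2],[0,0,0],6],[[-0.03,0,5.8],[0,0,0],6],[[-0.03,0,6.05],[0,0,0],6],[[-0.03,0,6.05],[0,0,0],6],[[-0.03,0,6.05],[0,0,0],6]]'
python3 -m creep '[[[0,0,0],[0,0,0],4],[[0,0,0],[0,0,0],3],[[0,0,0],[0,0,0],2],[[0,0,0],[0,0,0],2],[[0,0,0],[0,0,0],2],[[0,0,0],[0,0,0],2],[[0,0,0],[0,0,0],2],[[0,0,0],[0,0,0],2]]'
python3 - <<'E'
from h import *
show()
E
```

```text
clock: 15.95
tool_pos: [493.9, 30.5, 55.0]
tcp_rot: [0.994, -0.105, 0.001, 0.001]
contact_force: [-0.6, 0.6, 0.4]
width: 59.7
clock: 16.62
tool_pos: [493.1, 29.7, 54.6]
tcp_rot: [0.994, -0.105, -0.0, 0.001]
contact_force: [-2.0, -5.1, 2.9]
width: 24.7
16.62 pos [493.1  29.7  54.6] x [ 0.978 -0.208  0.   ] z [-0.    -0.003 -1.   ] F [-2.  -5.1  2.9] w 24.7 q [-0.11  0.26  1.88 -0.    1.    1.67]
```

```bash
python3 -m creep '[[[0,0,-0.5],[0,0,0],2],[[0,0,-1.5],[0,0,0],2],[[0,0,-3.5],[0,0,0],2],[[0,0,-6],[0,0,0],2],[[0,0,-9],[0,0,0],2],[[0,0,-12],[0,0,0],2],[[0,0,-14],[0,0,0],2],[[0,0,-14.5],[0,0,0],2]]'
python3 - <<'E'
from pl import *
show(); c=read_camera("wrist"); cv2.imwrite("pics/w13.png",c["img"][:,:,::-1])
go([484.3,-298.3,200],Rp)
E
```

```text
clock: 17.28
tool_pos: [495.5, 31.3, 203.6]
tcp_rot: [0.994, -0.105, 0.004, 0.0]
contact_force: [1.6, -0.1, -5.3]
width: 24.4
17.28 pos [495.5  31.3 203.6] x [ 0.978 -0.208  0.007] z [ 0.007 -0.001 -1.   ] F [ 1.6 -0.1 -5.3] w 24.4 q [-0.11  0.06  1.76 -0.    1.32  1.67]
shift cm [ 5.83 32.45  0.28] turn deg [-0.02 -0.34 -0.1 ] rows 7.9
```

View pics/w13.png

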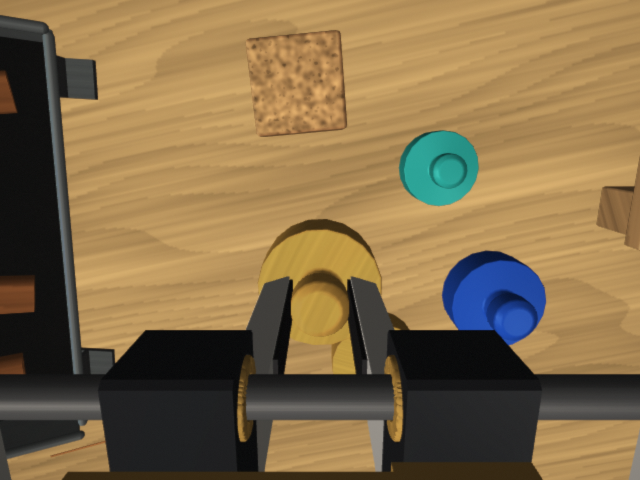

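The weight is held upright (disc at (320,282)). I carry it over the scale.

```bash
python3 -m creep '[[[0.4,2.2,0],[0,0,0],2],[[1.1,6,0],[0,0,0],2],[[1.8,10,0],[0,0,0],2],[[2.5,14,0],[0,0,0],2],[[3.2,18,0],[0,0,0],2],[[3.9,22,0],[0,0,0],2],[[4.6,25.5,0],[0,0,0],2],[[5.1,28.5,0],[0,0,0],2]]'
python3 -m creep '[[[0.4,2.2,0],[0,0,0],2],[[0.6,3.3,0],[0,0,0],2],[[0.7,3.9,0],[0,0,0],2],[[0.7,3.9,0],[0,0,0],2],[[0.7,3.9,0],[0,0,0],2],[[0.7,3.9,0],[0,0,0],2]]'
python3 - <<'E'
from pl import *
show(); c=read_camera("wrist"); cv2.imwrite("pics/w14.png",c["img"][:,:,::-1])
go([484.3,-298.3,145],Rp)
E
```

```text
clock: 18.0
tool_pos: [481.8, -259.9, 196.8]
tcp_rot: [0.994, -0.106, -0.002, -0.001]
contact_force: [0.9, 0.3, -7.4]
width: 24.5
clock: 18.5
tool_pos: [482.2, -296.2, 199.1]
tcp_rot: [0.995, -0.104, -0.001, -0.0]
contact_force: [0.7, 0.4, -6.8]
width: 24.5
18.5 pos [ 482.2 -296.2  199.1] x [ 0.978 -0.207 -0.001] z [-0.001  0.001 -1.   ] F [ 0.7  0.4 -6.8] w 24.5 q [-0.7   0.21  1.59 -0.    1.34  1.08]
shift cm [0.23 0.15 5.44] turn deg [ 0.01  0.05 -0.01] rows 1.3
```

View pics/w14.png

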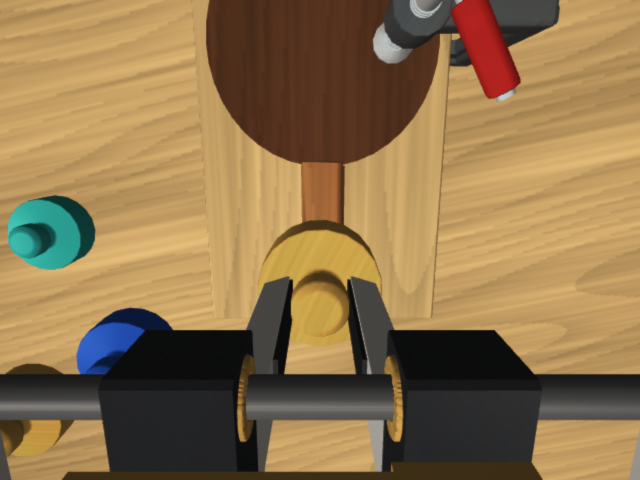

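```bash
python3 -m creep '[[[0.1,0.1,1],[0,0,0],2],[[0.2,0.15,2.3],[0,0,0],2],[[0.23,0.17,3.6],[0,0,0],2],[[0.23,0.17,4.7],[0,0,0],2],[[0.23,0.17,5.4],[0,0,0],2],[[0.23,0.17,5.7],[0,0,0],2],[[0.23,0.17,5.7],[0,0,0],2],[[0.23,0.17,5.7],[0,0,0],2]]'
python3 - <<'E'
from pl import *
show(); go([484.3,-298.3,133],Rp); c=read_camera("wrist"); cv2.imwrite("pics/w15.png",c["img"][:,:,::-1]); P=cloud(c,np.eye(4)); print("head z",np.median(P[100:140,280:330,2]),"scale top",np.median(P[185:205,317:327,2]),"disc top z",np.median(P[238:262,312:328,2]))
t=read_camera("top"); cv2.imwrite("pics/t15.png",t["img"][:,:,::-1])
E
```

```text
clock: 19.22
tool_pos: [484.3, -300.5, 142.9]
tcp_rot: [0.994, -0.105, 0.0, 0.001]
contact_force: [-1.0, -0.1, -6.5]
width: 24.6
19.22 pos [ 484.3 -300.5  142.9] x [ 0.978 -0.209  0.   ] z [-0.    -0.002 -1.   ] F [-1.  -0.1 -6.5] w 24.6 q [-0.71  0.28  1.64 -0.    1.22  1.07]
shift cm [-0.05 -0.22  0.99] turn deg [ 0.09 -0.02 -0.11] rows 0.2
head z 78.35968595398582 scale top 64.42267912092066 disc top z 29.240066060877183
```

View pics/w15.png

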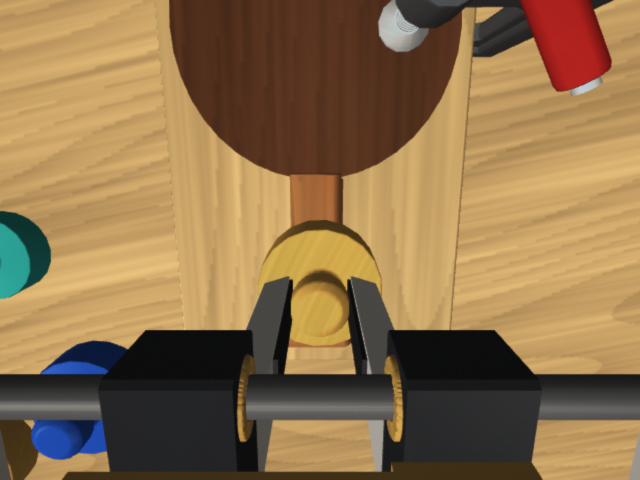

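The weight is centred over the scale, apart from about 2 mm in y to correct. The gap is 9-11 mm. I lower slowly until contact.

```bash
python3 -m creep '[[[-0.03,-0.12,0.2],[0,0,0],2],[[-0.05,-0.22,0.45],[0,0,0],2],[[-0.05,-0.22,0.65],[0,0,0],2],[[-0.05,-0.22,0.75],[0,0,0],2],[[-0.05,-0.22,0.8],[0,0,0],2],[[-0.05,-0.22,0.8],[0,0,0],2],[[-0.05,-0.22,0.8],[0,0,0],2]]'
python3 -m creep '[[[0,0,0.03],[0,0,0],2],[[0,0,0.06],[0,0,0],2],[[0,0,0.06],[0,0,0],2]]'
python3 -m creep '[[[0,0,0.03],[0,0,0],2],[[0,0,0.06],[0,0,0],2],[[0,0,0.06],[0,0,0],2]]'
```

```text
clock: 19.9
tool_pos: [484.1, -298.2, 134.8]
tcp_rot: [0.994, -0.105, -0.0, 0.001]
contact_force: [0.7, -0.3, -6.3]
width: 24.4
clock: 20.15
tool_pos: [484.1, -298.2, 134.2]
tcp_rot: [0.994, -0.105, -0.0, 0.001]
contact_force: [0.0, -0.1, -6.0]
width: 24.6
clock: 20.4
tool_pos: [484.1, -298.2, 133.6]
tcp_rot: [0.994, -0.105, -0.0, 0.001]
contact_force: [-0.7, -0.1, -6.5]
width: 24.5
```

```bash
python3 -m creep '[[[0,0,0.03],[0,0,0],2],[[0,0,0.05],[0,0,0],2],[[0,0,0.05],[0,0,0],2]]'
python3 -m creep '[[[0,0,0.03],[0,0,0],2],[[0,0,0.03],[0,0,0],2]]'
python3 -m creep '[[[0,0,0.03],[0,0,0],2],[[0,0,0.03],[0,0,0],2]]'
```

```text
clock: 20.65
tool_pos: [484.1, -298.1, 133.0]
tcp_rot: [0.994, -0.105, -0.0, 0.001]
contact_force: [-0.2, 0.2, -6.3]
width: 24.3
clock: 20.82
tool_pos: [484.1, -298.1, 132.8]
tcp_rot: [0.994, -0.105, -0.0, 0.001]
contact_force: [-0.5, 0.1, -6.0]
width: 24.7
clock: 20.98
tool_pos: [484.1, -298.2, 132.7]
tcp_rot: [0.994, -0.105, -0.0, 0.001]
contact_force: [-0.1, 0.1, -5.1]
width: 24.7
```

Contact is beginning (−6.3 → −5.1).

```bash
python3 -m creep '[[[0,0,0.02],[0,0,0],2],[[0,0,0.03],[0,0,0],2],[[0,0,0.03],[0,0,0],2]]'
python3 -m creep '[[[0,0,0.02],[0,0,0],2],[[0,0,0.02],[0,0,0],2],[[0,0,0.02],[0,0,0],2]]'
python3 - <<'E'
from h import *
show()
E
```

```text
clock: 21.23
tool_pos: [484.1, -298.2, 132.7]
tcp_rot: [0.994, -0.105, -0.0, 0.001]
contact_force: [-1.8, 1.7, -1.9]
width: 24.7
clock: 21.48
tool_pos: [484.1, -298.2, 132.6]
tcp_rot: [0.994, -0.105, -0.0, 0.001]
contact_force: [-3.2, 0.6, 1.2]
width: 24.6
21.48 pos [ 484.1 -298.2  132.6] x [ 0.978 -0.209  0.   ] z [-0.    -0.001 -1.   ] F [-3.2  0.6  1.2] w 24.6 q [-0.7   0.29  1.65 -0.    1.2   1.08]
```

The weight is fully supported now. I release and lift straight off.

```bash
python3 -m creep '[[[0,0,0],[0,0,0],2.9],[[0,0,0],[0,0,0],3.3],[[0,0,0],[0,0,0],4],[[0,0,0],[0,0,0],5],[[0,0,0],[0,0,0],5],[[0,0,0],[0,0,0],5]]'
python3 -m creep '[[[0,0,-0.5],[0,0,0],5],[[0,0,-1.5],[0,0,0],5],[[0,0,-3.5],[0,0,0],5],[[0,0,-6.5],[0,0,0],5],[[0,0,-9.5],[0,0,0],5],[[-3,0,-12],[0,0,0],5],[[-6.5,0,-13],[0,0,0],5],[[-10,0,-13],[0,0,0],5]]'
python3 -m creep '[[[-3,0,0],[0,0,0],5],[[-5,0,0],[0,0,0],5],[[-5,0,0],[0,0,0],5],[[-5,0,0],[0,0,0],5],[[-5,0,0],[0,0,0],5]]'
python3 - <<'E'
from h import *
show(); c=read_camera("wrist"); cv2.imwrite("pics/w16.png",c["img"][:,:,::-1])
t=read_camera("top"); cv2.imwrite("pics/t16.png",t["img"][:,:,::-1])
s=read_camera("scene"); cv2.imwrite("pics/s16.png",cv2.resize(s["img"][200:420,0:300],None,fx=2.6,fy=2.6,interpolation=cv2.INTER_CUBIC)[:,:,::-1])
E
```

```text
clock: 21.98
tool_pos: [484.4, -298.4, 132.2]
tcp_rot: [0.994, -0.105, 0.0, 0.001]
contact_force: [0.0, 0.2, 0.5]
width: 49.7
clock: 22.65
tool_pos: [387.3, -278.6, 266.9]
tcp_rot: [0.995, -0.104, 0.003, 0.004]
contact_force: [1.0, 0.0, 0.9]
width: 49.7
clock: 23.07
tool_pos: [338.3, -267.2, 263.0]
tcp_rot: [0.994, -0.105, 0.001, 0.001]
contact_force: [-0.2, 0.1, 1.5]
width: 50.2
23.07 pos [ 338.3 -267.2  263. ] x [ 0.978 -0.209  0.002] z [ 0.002 -0.003 -1.   ] F [-0.2  0.1  1.5] w 50.2 q [-0.87 -0.14  1.83 -0.    1.45  0.91]
```

View pics/w16.png

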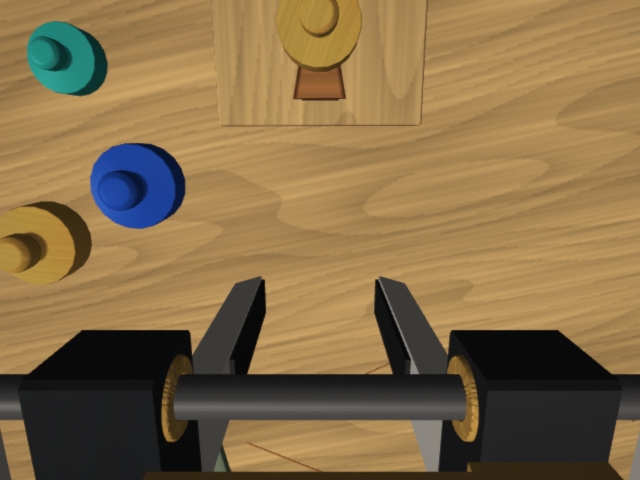

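View pics/t16.png

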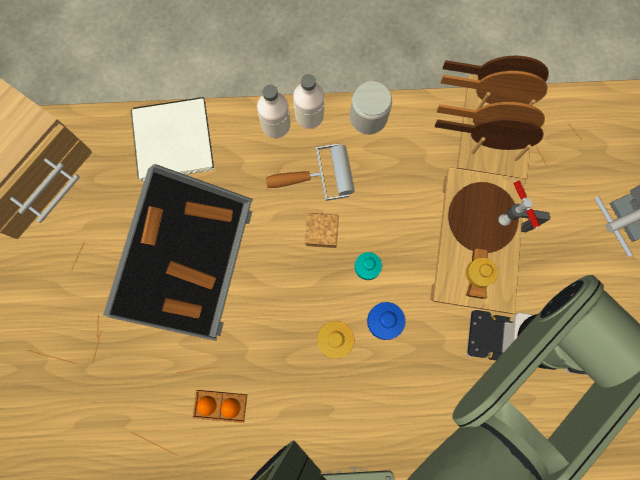

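View pics/s16.png

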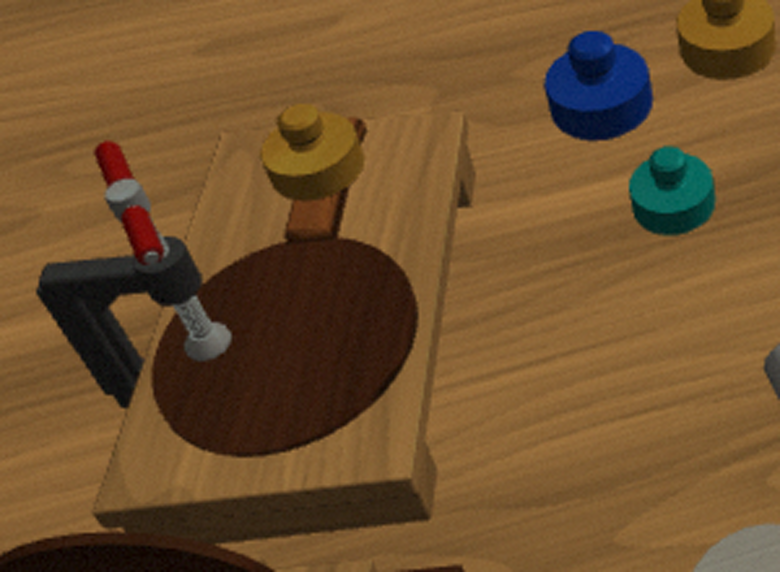

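The weight stands upright on the scale in all three views, and everything else is where it was. One last numeric check.

```bash
python3 - <<'E'
from h import *
t=read_camera("top"); i=t["img"]; hsv=cv2.cvtColor(i,cv2.COLOR_RGB2HSV)
m=cv2.inRange(hsv,(18,150,120),(30,255,255)); k=np.zeros_like(m); k[245:300,455:515]=1; m*=k; m=cv2.morphologyEx(m,cv2.MORPH_OPEN,np.ones((5,5)))
q=max(cv2.findContours(m,cv2.RETR_EXTERNAL,cv2.CHAIN_APPROX_NONE)[0],key=cv2.contourArea)
print(cv2.minEnclosingCircle(on_plane(t,q[:,0],102)[:,:2].astype(np.float32)))
c=read_camera("wrist"); cv2.imwrite("pics/w17.png",cv2.resize(c["img"][0:140,220:420],None,fx=4,fy=4,interpolation=cv2.INTER_CUBIC)[:,:,::-1])
cv2.imwrite("pics/t17.png",cv2.resize(i[215:325,420:560],None,fx=5,fy=5,interpolation=cv2.INTER_CUBIC)[:,:,::-1])
# scale ends in top view, after placing (neck top z=78 at crop t10 (303,172)/5 ; butt top (287,408)/5)
print(on_plane(t,[(420+305/5,215+171/5),(420+285/5,215+405/5)],78))
E
```

```text
((481.4979553222656, -294.8112487792969), 33.43833541870117)
[[ 533.49973709 -306.97561126   78.        ]
 [ 436.02074916 -287.35133505   78.        ]]
```

View pics/w17.png

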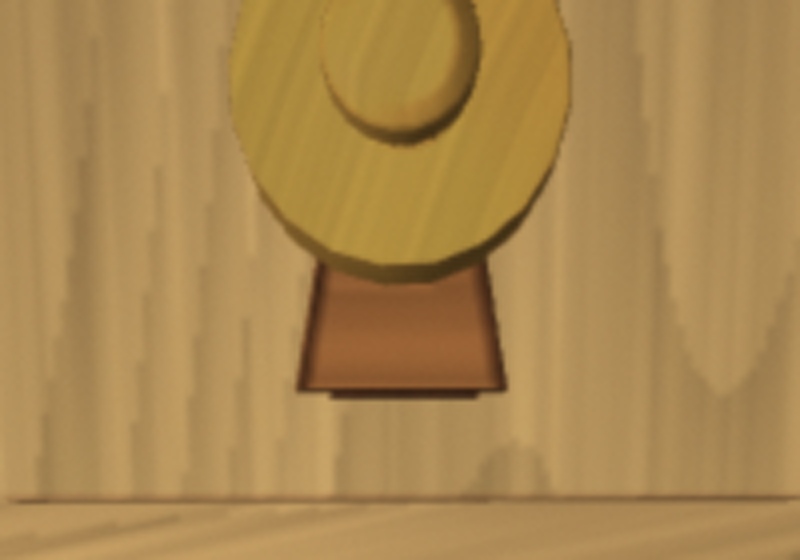

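View pics/t17.png

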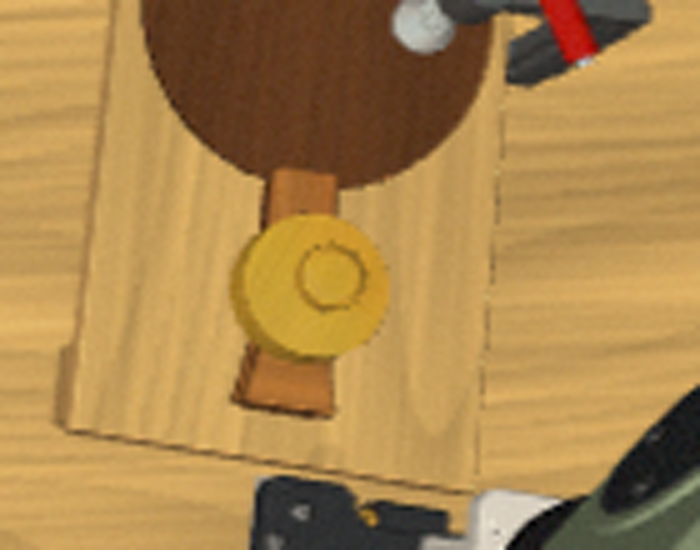

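The butt is centred over the tongue end (crop 402 against 404, about 0.4 mm) with only a thin strip of tongue end face showing. The weight is within about 2-3 mm of the scale's middle. I hand in.

```bash
python3 - <<'E'
from h import *
print(arm.job_done()); show()
E
```

```text
the job is handed in; nothing more can be done
None
the job is handed in; nothing more can be done
```

I took the flared scale out of the bin and set it flat side down on the tongue, lowering it until it touched at about 4 N. I then lowered the small brass weight onto its middle until the scale carried it, and handed in at about 23 s of the 64 s. The arm was clear of everything by then.

**Last checks:**
- **Edges:** the butt is centred on the tongue to about 0.5 mm.
- **Ends:** the butt is within about 1 mm of flush. The tongue shows slightly beyond it, so the scale sits a touch towards the head.
- **Weight:** it stands upright. The top camera puts it about 4 mm from the scale's middle, and I judge the true offset to be 2–3 mm because that view also catches the disc's side wall.
- **Surroundings:** in the top view the other four scales, the roller and the cork block look unmoved.

**Checks that disagreed:**
- **Tongue length:** both cameras put the tongue, from free end to head rim, at about 97 mm against the 100 mm given. I set the scale by the free end, which agreed with the board's front edge (19.5 mm measured, 20 mm given).
- **Calibration:** the wrist camera's calibration and the measured tool position wandered by 1–3 mm between poses. My first hover over the tongue was about 5 mm off to one side. I corrected it from the picture before lowering.

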